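# Fetch the master shaft from behind the masters in the tray

### The arm

A 7-joint arm with a two-finger parallel gripper is mounted at the origin on the work surface. World frame = base frame: x ahead of the robot, y to its left, z up, the work surface at z = 0. Lengths are in m, angles in degrees, forces in N, time in s.
With the tool pointing down it reaches from about 0.425 to 0.875 m from the base axis. Payload 8.4 kg.
Tool frame: the origin (TCP) lies at the very end of the fingers, on their centre line; the grasp point (between the pads) lies 19 mm behind it (grasp_offset is the distance from the TCP to the grasp point, in m); z points along the fingers, x is the direction in which the jaws open and shut, and the axes are right-handed (so a half turn about z gives the same grasp; the last joint's range is limited). The gripper opens to 85 mm and grips with 20 to 120 N. Pads are 22 mm wide; open, the fingers measure 114 mm over their backs; the gripper's body (76 mm by 85 mm) begins 54 mm behind the grasp point. The pads swing forward as they close: fully open they stand 13 mm farther back than shut.
Start: joints at [63.873, 19.091, 2.286, 83.961, -0.768, 76.965, -3.352], TCP at [0.227, -0.609, 0.197] pointing down, gripper open.
Joint ranges: [-147.57, 147.57], [-21.85, 119.76], [-74.77, 79.35], [14.55, 137.4], [-85.83, 265.84], [4.83, 119.75], [-152.11, 152.11]. Speed limits (degrees/s): [127.2, 127.2, 159.86, 159.86, 180, 180, 180].

### API

Orientations are given as [roll, pitch, yaw] about the fixed x, y, z axes, in that order (R = Rz(yaw) Ry(pitch) Rx(roll)).
In Python, from workcell import * gives the robot as it stands.
- The arm moves only by the shell command python3 -m crank 'ROWS' [OPENING]. ROWS is JSON, a list of rows, each an object with "delta_pos": the shift along the tool's x, y, z in mm, a list of three; "dr": the turn, a rotation vector about the tool's x, y, z in rad, a list of three. In form: [{"delta_pos": [tx, ty, tz], "dr": [rx, ry, rz]}, ...]. A call has exactly 5 rows; each row shifts and turns the commanded pose from where the row before left it, along the tool's axes as they then stand; what a row does not reach is not made up. A row lasts 1/8 s, in which the tool goes at most 62.5 mm and 10.7 degrees, less where a joint would pass 70% of its speed; a pose out of reach is approached as far as the arm can. A call is refused whole if a number of a shift passes 62.5 or a number of a turn 0.188, either way. A call with a gripper value outside its range is refused whole. OPENING is the closure, from -1 (fully open) to 1 (shut), so that 0 is half open, set as the call begins (- or left out, the last holds). The fingers move at their own pace and stop on an object; the grip force is fixed at half the most. Time passes only in rows, so rows that do not move let the fingers close, or fill a call up. It gives the time, the measured TCP pose, the force and the opening at its end, in the units of the state.
- state(): the state, without advancing time (a new reading comes with each control period).
- grab_frame(name): name is "scene" or "top"; returns a dict with "img" (400x640x3 uint8, red, green, blue), "fx", "fy", "cx", "cy" (pixels), "xyz" and "rotation" of the camera in the world. Camera axes: x right, y down, z forward; pixel columns grow to the right and rows downward; lengths in m; the calibration is good to about 2 mm. A picture is of the moment at which its call begins. There is no depth.
- sign_off(): hands the job in, once; it reports no verdict.
The state is a dict: "time_s": time; "joints": joint angles; "qvel": joint speeds; "joint_torque": joint torques, N m; "eef_pos": TCP position; "tool_rot": TCP orientation; "force": force on the tool from outside, world axes, zero at the start; "torque": the same for the moment, N m; "grip_width": opening from 0.0 (shut) to 1.0 (fully open).
Only numpy, scipy, OpenCV 4.12 (cv2) and the standard library are available. Lean on these libraries where they do the work, as an engineer would, in place of code of your own. Each camera call takes 0.05 s, during which the arm holds its last target. There are 200 camera calls.

### The job

The stepped master shaft is wanted on the optical shaft gauge, but the cylindrical square, the 1-2-3 block and the screw jack stand in front of it in the masters tray: first stand all three aside upright on the black rubber mat. Then lay the shaft in the gauge's two V-rests, its middle midway between them, and after that put the three back in the tray upright, each where it stood at the start and the block the same way round. Set everything down gently, do not let a piece fall or tip over, and do not shift the setting ring in the tray or the dial indicator on the mat.

Things in the scene. Friction and masses are not known exactly. Their poses are not given: they have to be found in the camera images.
- cyl_center (a point): Cylindrical square: plain bright steel upright cylinder, 40 mm diameter, 90 mm tall, 0.65 kg, a dark bore mark in its top face. The point is its centre, 45 mm above its foot; z up along the cylinder. One of three pieces standing in a row in the tray, 60 mm apart; which stands where varies.
- block_center (a point): 1-2-3 block: bright steel block standing on end, 25 mm (its x) by 50 mm (its y) by 75 mm tall (its z), dark round holes in its faces, about 0.58 kg. The point is its centre, 37.5 mm above its foot. It stands in the same row, its 50 mm side along the row.
- jack_center (a point): Screw jack: dark steel bell-shaped foot (44 mm diameter, narrowing to 30 mm at 50 mm height), thin screw, and on top a bright knurled round cap, 28 mm diameter, from 62 to 84 mm above its foot: grip it there. 84 mm tall, 0.30 kg. The point is on its axis, 42 mm above its foot; z up. It stands in the row in the tray.
- shaft_center (a point): Stepped steel master shaft, lying level along its y: 160 mm long, middle part 22 mm diameter, 60 mm long, then 18 mm journals to 68 mm from the middle, 12 mm ends; same both ways round; 0.34 kg. Point: its centre, on the axis. At the start in two V-rests like the gauge's (100 mm apart), axis 26 mm above the tray's floor, parallel to the row of pieces, 43 mm behind it.
- gauge_seat (a point): Optical shaft gauge (fixed), white base, two dark open V-rests between lamp and lens. Point: where the shaft's centre belongs, 115 mm above the table, 35 above the stage. y: the line of the shaft; rests 10 mm thick at 50 mm either side, Vs for the 18 mm journals, 28 mm wide at the top. x: optical axis; barrels start 100 mm either side, end at -196 and +226 mm; tops 147 mm above the table.
- mat: Black rubber mat (fixed), 170 mm (x) by 240 mm (y), 4 mm thick: the side area. Origin at the centre of its underside. z up.
- tray: Masters tray (fixed): grey rim, dark blue felt liner, 180 mm (x) by 230 mm (y), rim 12 mm high, floor 4 mm above the table. Origin at the centre of its underside. The row of three pieces stands at x about 12 mm at y about -60, 0 and 60 mm; the shaft lies behind at x = 55 mm along y.
- ring: Setting ring lying flat in the front part (-x side) of the tray: steel, 48 mm diameter, 22 mm bore, 16 mm high. Origin at the centre of its underside. Leave it where it is.
- dial_face (a point): Dial indicator lying on the far part (+x side) of the mat, white face up: 58 mm diameter, 22 mm high, its stem reaching 65 mm from the middle of the face along its -y, a short stub 36 mm along +y. The point is the middle of its face. Leave it where it is.
Things that resemble listed ones, but are neither listed nor needed, are in the scene too. Leave any brown or yellow look-alike of the part that bears jack_center alone.

How it is judged (in metres and radians):
On the way, in this order (a step that is already met when the one before it is completed fails the run):
1. the cylindrical square, the 1-2-3 block and the screw jack all stand upright on the rubber mat, released (x of cyl_center in the frame of mat between -0.07 and 0.07 m and y of cyl_center in the frame of mat between -0.105 and 0.105 m and z of cyl_center in the frame of mat between 0.045 and 0.053 m and angle between each of cyl_center, block_center, jack_center's own z axis and vertical below 0.1 rad and contact force between the fingers and cyl below 0.1 N and x of block_center in the frame of mat between -0.07 and 0.07 m and y of block_center in the frame of mat between -0.105 and 0.105 m and z of block_center in the frame of mat between 0.0375 and 0.0455 m and contact force between the fingers and block below 0.1 N and x of jack_center in the frame of mat between -0.07 and 0.07 m and y of jack_center in the frame of mat between -0.105 and 0.105 m and z of jack_center in the frame of mat between 0.042 and 0.05 m and contact force between the fingers and jack below 0.1 N), for 0.2 s.
2. the shaft lies in the gauge's two V-rests, its middle midway between them, released (horizontal distance between shaft_center and gauge_seat below 0.012 m and z of shaft_center in the frame of gauge_seat between -0.003 and 0.003 m and angle between the y axis of shaft_center and the y axis of gauge_seat, either way round below 0.1 rad and contact force between the fingers and shaft below 0.1 N), for 0.2 s.
At the end, for the whole second after the job is handed in: The three pieces stand upright (0.1 rad), released, at rest, centres within 12 mm of their start, block within 0.3 rad of the tray's y; the shaft rests released in the V-rests, within 12 mm of the seat point (3 mm in height) and 0.1 rad of their line (all of step 2 and distance of each of cyl_center, block_center, jack_center from where it was at the start of the episode below 0.012 m and angle between each of cyl_center, block_center, jack_center's own z axis and vertical below 0.1 rad and contact force between the fingers and cyl below 0.1 N and linear speed of each of cyl, block, jack, shaft below 0.02 m/s and contact force between the fingers and block below 0.1 N and contact force between the fingers and jack below 0.1 N and angle between the y axis of block_center and the y axis of tray, either way round below 0.3 rad); the robot touches nothing.
It fails at once if one of the three pieces is tipped over (leans more than 0.5 rad) (angle between any of cyl_center, block_center, jack_center's own z axis and vertical above 0.5 rad).
It fails at once if a piece or the shaft is let fall (faster than 0.6 m/s with no finger on it: a drop of about 20 mm) ((contact force between the fingers and cyl below 0.1 N and linear speed of cyl above 0.6 m/s) or (contact force between the fingers and block below 0.1 N and linear speed of block above 0.6 m/s) or (contact force between the fingers and jack below 0.1 N and linear speed of jack above 0.6 m/s) or (contact force between the fingers and shaft below 0.1 N and linear speed of shaft above 0.6 m/s)).
It fails at once if the setting ring is shifted by more than 15 mm (distance of ring from where it was at the start of the episode above 0.015 m).
It fails at once if the dial indicator is shifted by more than 15 mm (distance of dial_face from where it was at the start of the episode above 0.015 m).
It also fails if it takes over 152 s, if anything falls off the work surface, if the arm or the gripper's body presses on something with over 40 N, if the wrist force passes 120 N, or if a joint passes its speed limit or range.

## Working session

There is one attempt and no reset: what is moved stays moved. The work goes in short steps, Python scripts to look and compute and a shell command to move; the robot and the scene stay as the last step left them, time stands still between calls to the robot, and variables do not carry over. Pictures are saved under pics/ and viewed, about 12 in all and at most 16, crops included, and the job is handed in when it is done.

```bash
mkdir -p pics; python3 - <<'E'
from workcell import *
import cv2,numpy as np
print(state())
for n in("scene","top"):
    f=grab_frame(n); cv2.imwrite(f"pics/{n}0.png",f["img"][:,:,::-1])
    print(n,{k:np.round(v,4).tolist() for k,v in f.items() if k!="img"})
E
```

```text
{'time_s': 0.0, 'joints': array([63.87324922, 19.1311619 ,  2.2852515 , 84.01227127, -0.76851471,
       76.96431389, -3.35245346]), 'qvel': array([ 0.00443797, -0.03274716, -0.0295117 , -0.08129207, -0.03480717,
       -0.0159645 , -0.06669139]), 'joint_torque': array([ 1.66907867e-03, -6.58562922e+01,  1.36604290e+00, -4.05549181e+01,
        1.68593304e-02,  1.29278022e-02,  5.13401255e-05]), 'eef_pos': array([ 0.22681669, -0.60859315,  0.19571783]), 'tool_rot': array([ 1.79994247e+02,  9.23170303e-02, -6.95594324e+01]), 'force': array([0.44632259, 0.40839179, 0.32802175]), 'torque': array([-0.0391798 , -0.00110694, -0.02032336]), 'grip_width': 1.0027232206542271}
scene {'fx': 507.5784, 'fy': 507.5784, 'cx': 317.1756, 'cy': 200.5196, 'xyz': [1.0059, -0.8023, 1.183], 'rotation': [-141.6583, 0.0353, 29.0412]}
top {'fx': 393.836, 'fy': 393.836, 'cx': 323.273, 'cy': 199.313, 'xyz': [0.4363, -0.0422, 1.1056], 'rotation': [-171.083, -2.0147, -90.4461]}
```

View pics/scene0.png

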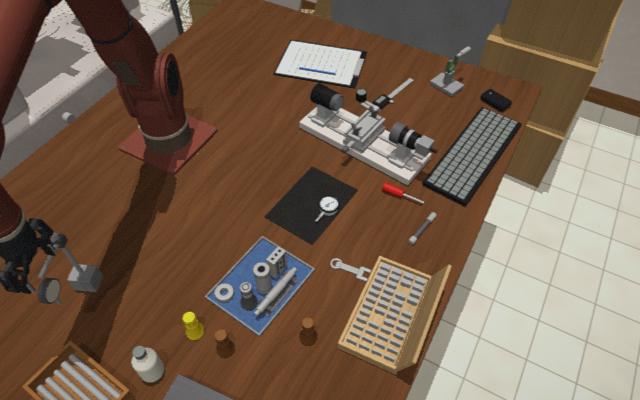

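View pics/top0.png

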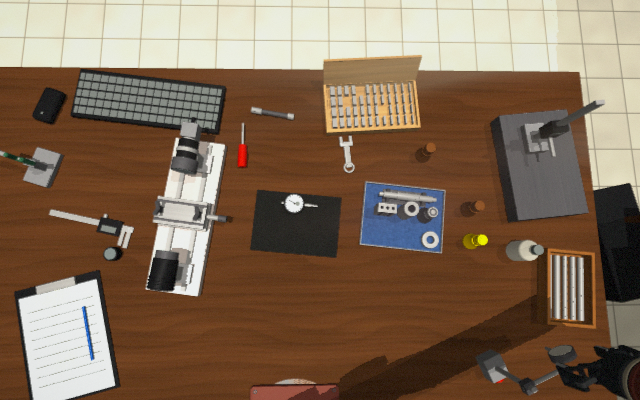

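The top view shows the blue tray at about (403,217), the mat at (296,223) and the gauge at (188,215). Next I'll enlarge the crops and measure.

```bash
cat > h.py <<'E'
from workcell import *
import cv2,numpy as np
from scipy.spatial.transform import Rotation as R
def rot(f): return R.from_euler('xyz',f["rotation"],degrees=True).as_matrix()
def ray(f,u,v):
    d=rot(f)@np.array([(u-f["cx"])/f["fx"],(v-f["cy"])/f["fy"],1]); return f["xyz"],d
def onz(f,u,v,z):
    o,d=ray(f,u,v); return np.array(o)+d*(z-o[2])/d[2]
def proj(f,p):
    q=rot(f).T@(np.array(p)-f["xyz"]); return np.array([f["cx"]+f["fx"]*q[0]/q[2],f["cy"]+f["fy"]*q[1]/q[2]])
def crop(f,x,y,w,h,s,name):
    cv2.imwrite(f"pics/{name}.png",cv2.resize(f["img"][y:y+h,x:x+w,::-1],None,fx=s,fy=s,interpolation=cv2.INTER_CUBIC))
E
python3 - <<'E'
from h import *
f=grab_frame("top"); s=grab_frame("scene")
crop(f,350,170,110,90,7,"t_tray"); crop(s,200,230,130,110,6,"s_tray")
crop(f,140,120,100,180,3.3,"t_g")
a=cv2.imread("pics/t_g.png"); crop(s,290,75,150,110,3,"s_g"); b=cv2.imread("pics/s_g.png")
c=np.zeros((600,800,3),np.uint8); c[:min(600,a.shape[0]),:a.shape[1]]=a[:600]; c[:b.shape[0],340:340+b.shape[1]]=b; cv2.imwrite("pics/g.png",c)
hsv=cv2.cvtColor(f["img"],cv2.COLOR_RGB2HSV); 
def rect(m,z,n):
    cs,_=cv2.findContours(m,cv2.RETR_EXTERNAL,cv2.CHAIN_APPROX_NONE); c=max(cs,key=cv2.contourArea); 
    pts=np.array([onz(f,u,v,z)[:2]*1000 for u,v in cv2.boxPoints(cv2.minAreaRect(c))]).astype(np.float32)
    w=np.array([onz(f,p[0][0],p[0][1],z)[:2]*1000 for p in c]).astype(np.float32); print(n,cv2.minAreaRect(w),pts.round(1).tolist())
rect(cv2.morphologyEx(cv2.inRange(hsv,(100,90,40),(125,255,255)),cv2.MORPH_CLOSE,np.ones((9,9))),.004,"tray")
m=cv2.inRange(f["img"],(0,0,0),(45,45,45)); m[:,:245]=0;m[:,350:]=0;m[:180]=0;m[262:]=0
rect(cv2.morphologyEx(m,cv2.MORPH_CLOSE,np.ones((9,9))),.004,"mat")
m=cv2.inRange(f["img"],(170,170,170),(255,255,255)); m[:,:145]=0;m[:,230:]=0;m[:135]=0;m[300:]=0
rect(cv2.morphologyEx(m,cv2.MORPH_CLOSE,np.ones((25,25))),.04,"gaugebase")
E
```

```text
tray ((558.7922973632812, -306.3864440917969), (222.4743194580078, 172.6417694091797), 83.51041412353516) [[486.0, -183.1999969482422], [657.0999755859375, -205.8000030517578], [631.7000122070312, -434.0], [460.6000061035156, -405.79998779296875]]
mat ((542.6799926757812, -4.85186767578125), (237.00192260742188, 167.2386474609375), 84.32206726074219) [[471.29998779296875, 120.80000305175781], [637.9000244140625, 108.19999694824219], [614.0, -132.60000610351562], [447.20001220703125, -114.19999694824219]]
gaugebase ((566.0550537109375, 289.1834716796875), (162.93234252929688, 422.4025573730469), 83.96094512939453) [[369.70001220703125, 391.8999938964844], [787.9000244140625, 347.6000061035156], [759.7000122070312, 181.6999969482422], [342.6000061035156, 236.10000610351562]]
```

View pics/t_tray.png

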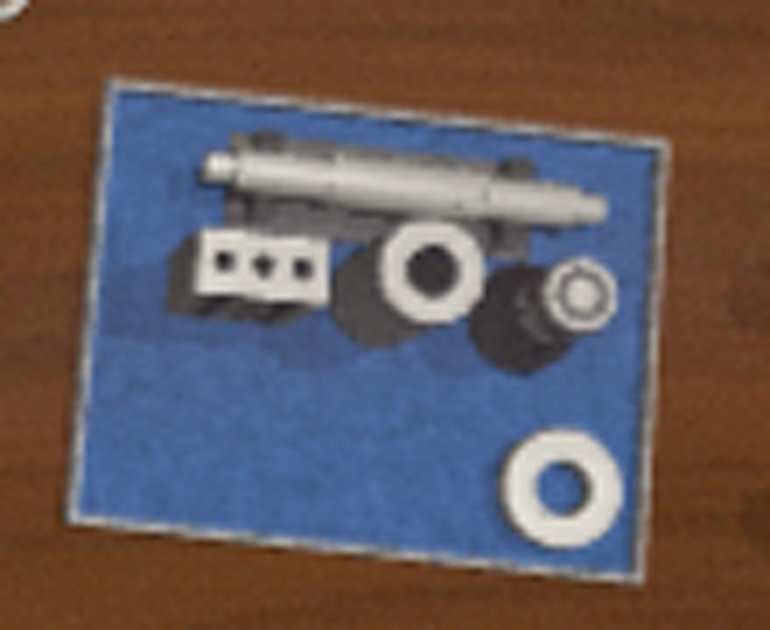

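View pics/s_tray.png

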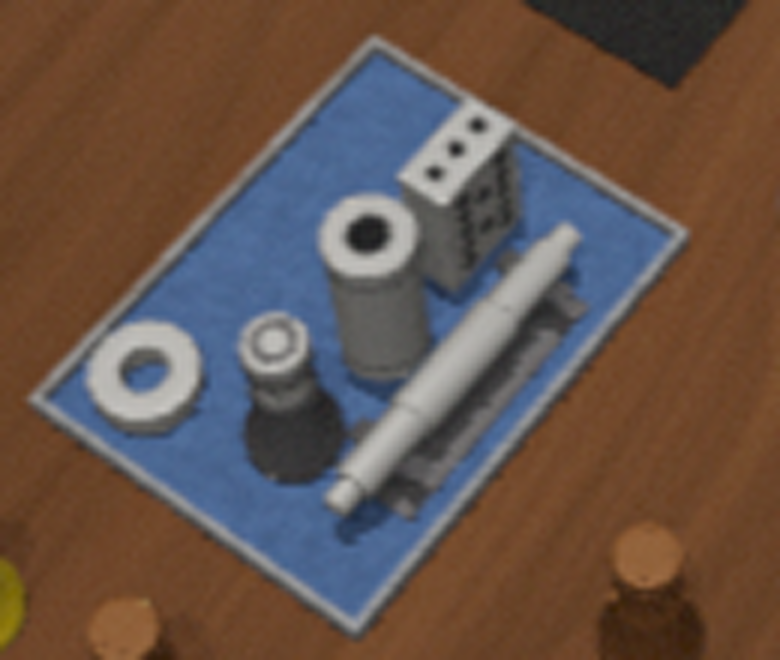

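View pics/g.png

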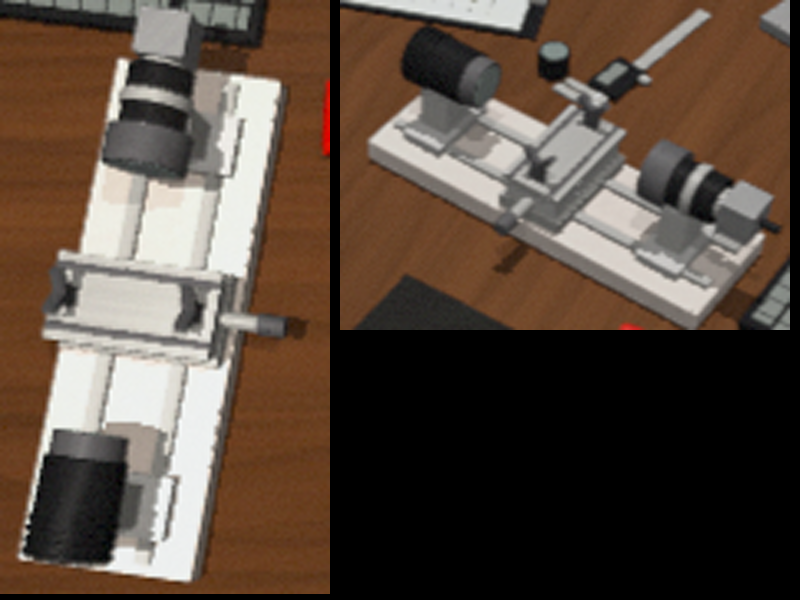

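Top crop, tray: the block top is at (262,266), the cylinder with its bore at (432,270), the bright-capped jack at (580,293), the shaft behind them at about (405,188), and the ring at (562,488). Jack candidates in the top view are the bright cap in the tray (433,212), the yellow one (475,241) and the brown ones (429,149) and (474,207). Only the first stands in the row and has a dark foot with a bright cap, and the enlarged crop confirms it. The gauge rests are at g-crop (60,285) and (188,302).

```bash
cat >> h.py <<'E'
def tri(fs,us):
    A=np.zeros((3,3));b=np.zeros(3)
    for f,u in zip(fs,us):
        o,d=ray(f,*u); d=d/np.linalg.norm(d); P=np.eye(3)-np.outer(d,d); A+=P;b+=P@np.array(o)
    return np.linalg.solve(A,b)
E
python3 - <<'E'
from h import *
t=grab_frame("top"); s=grab_frame("scene")
T=lambda x,y:(350+x/7,170+y/7); S=lambda x,y:(200+x/6,230+y/6)
GT=lambda x,y:(140+x/3.3,120+y/3.3); GS=lambda x,y:(290+(x-340)/3,75+y/3)
for n,a,b,z in [("block",T(262,266),S(457,150),.079),("cyl",T(432,270),S(368,236),.094),("jack",T(580,293),S(274,341),.088),
  ("sh1",T(205,168),S(568,235),.03),("sh2",T(605,208),S(345,495),.03),("ring",T(562,488),S(145,365),.02),
  ("rest1",GT(60,285),GS(590,112),.115),("rest2",GT(188,302),GS(543,165),.115),
  ("lens",GT(150,145),GS(650,165),.147),("stage1",GT(62,258),GS(570,85),.1),
  ]:
    print(n,"tri",(tri([t,s],[a,b])*1000).round(1),"top",(onz(t,*a,z)*1000).round(1)[:2],"scene",(onz(s,*b,z)*1000).round(1)[:2])
m=(t["img"].min(2)>150).astype(np.uint8); m[:,:278]=0;m[:,308]=0;m[:190]=0;m[216:]=0;m[:,309:]=0
print("dial",(onz(t,293,203,.026)*1000).round(1))
a=np.radians(-6.5); X=np.array([np.cos(a),np.sin(a)]);Y=np.array([-X[1],X[0]]); c=np.array([558.8,-306.4])
for y in(-60,0,60):print(y,c+12*X+y*Y)
print("shaft",c+55*X)
# gauge crop aid
crop(t,145,190,70,55,11,"gauge_t"); crop(s,335,90,70,55,11,"gauge_s")
for i in("t","s"):
    pass
E
```

```text
block tri [ 575.  -247.6   80.9] top [ 573.5 -249.3] scene [ 576.  -245.3]
cyl tri [ 571.1 -308.2   96.3] top [ 569.8 -310. ] scene [ 571.8 -306.1]
jack tri [ 562.7 -365.2   91.3] top [ 561.7 -367.3] scene [ 562.8 -362.9]
sh1 tri [ 621.  -236.1   31.2] top [ 619.5 -237.6] scene [ 622.3 -234.2]
sh2 tri [ 604.9 -391.2   41.2] top [ 603.  -397.7] scene [ 604.9 -384.6]
ring tri [ 493.8 -374.9   25. ] top [ 492.3 -377.9] scene [ 493.6 -371.9]
rest1 tri [575.  338.4 104.6] top [574.6 335.4] scene [578.3 326.2]
rest2 tri [564.1 243.6 101.7] top [561.3 238.8] scene [570.5 231.9]
lens tri [674.6 262.6 139.6] top [675.7 262.8] scene [674.7 251.5]
stage1 tri [575.5 302.5 174.7] top [597.7 340.8] scene [535.5 370.4]
dial [595.3   2.4  26. ]
-60 [ 563.93066944 -367.37274991]
0 [ 570.72286227 -307.75843857]
60 [ 577.51505509 -248.14412722]
shaft [ 613.44645206 -312.62617676]
```

View pics/gauge_t.png

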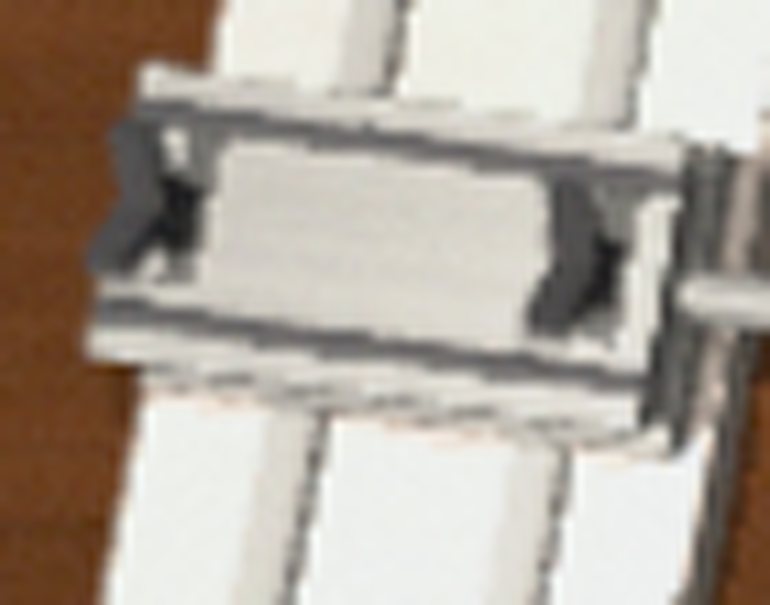

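View pics/gauge_s.png

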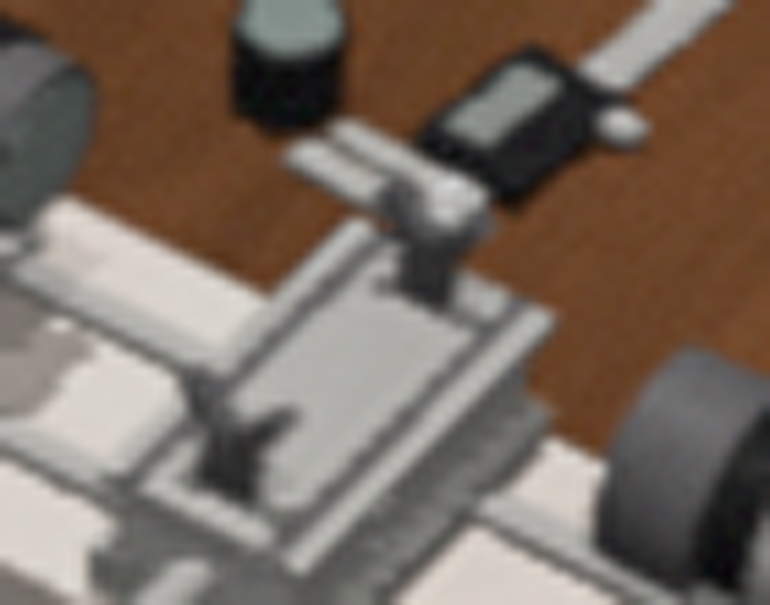

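Estimates agree with the tray geometry to about 3 mm: block (575,-247.5), cylinder (571,-308), jack (562.5,-365), shaft (613,-312), all at yaw about -6°. I'll raise the tool, turn it, and head for the block.

```bash
cat >> h.py <<'E'
def need(x,y,z,yaw=-6.0):
    """remaining shift in tool axes (mm) and turn (rad) to a TCP target (mm, deg), tool down"""
    s=state(); r=R.from_euler('xyz',s["tool_rot"],degrees=True); g=R.from_euler('xyz',[180,0,yaw],degrees=True)
    d=r.inv().apply(np.array([x,y,z])-s["eef_pos"]*1000)
    print("t",round(s["time_s"],2),"tcp",(s["eef_pos"]*1000).round(1),"rpy",np.round(s["tool_rot"],1),"F",s["force"].round(1),"w",round(s["grip_width"],3),"| need",d.round(1),(r.inv()*g).as_rotvec().round(3))
E
P="python3 -m crank"
$P '[{"delta_pos":[0,0,-30],"dr":[0,0,0]},{"delta_pos":[0,0,-30],"dr":[0,0,0]},{"delta_pos":[0,0,-20],"dr":[0,0,-0.1]},{"delta_pos":[0,0,0],"dr":[0,0,-0.1]},{"delta_pos":[0,0,0],"dr":[0,0,-0.1]}]' -1
$P '[{"delta_pos":[0,0,0],"dr":[0,0,-0.11]},{"delta_pos":[0,0,0],"dr":[0,0,-0.11]},{"delta_pos":[0,0,0],"dr":[0,0,-0.11]},{"delta_pos":[0,0,0],"dr":[0,0,-0.11]},{"delta_pos":[0,0,0],"dr":[0,0,-0.11]}]'
$P '[{"delta_pos":[0,0,0],"dr":[0,0,-0.11]},{"delta_pos":[0,0,0],"dr":[0,0,-0.11]},{"delta_pos":[0,0,0],"dr":[0,0,-0.04]},{"delta_pos":[0,0,0],"dr":[0,0,0]},{"delta_pos":[0,0,0],"dr":[0,0,0]}]'
python3 - <<'E'
from h import *
need(575,-247.5,180)
t=grab_frame("top"); print([proj(t,p).round(1).tolist() for p in([.5035,.001,.094],[.569,.289,.115])])
T=lambda x,y:(145+x/11,190+y/11); S=lambda x,y:(335+x/11,90+y/11); s=grab_frame("scene")
for a,b in [(T(122,200),S(435,212)),(T(563,255),S(242,402))]:
    print((tri([t,s],[a,b])*1000).round(1),(onz(t,*a,.116)*1000).round(1),(onz(s,*b,.116)*1000).round(1))
E
```

```text
time_s: 0.92
eef_pos: [0.227, -0.6091, 0.2769]
tool_rot: [180.0, -0.0, -52.2]
force: [-0.5, 0.0, -0.2]
grip_width: 1.003
time_s: 1.55
eef_pos: [0.227, -0.609, 0.2765]
tool_rot: [-180.0, 0.0, -20.7]
force: [0.7, -0.9, 0.6]
grip_width: 0.997
time_s: 2.17
eef_pos: [0.227, -0.609, 0.2766]
tool_rot: [-180.0, 0.0, -6.0]
force: [0.4, -0.1, 0.2]
grip_width: 0.995
t 2.17 tcp [ 227.  -609.   276.6] rpy [-180.    0.   -6.] F [ 0.4 -0.1  0.2] w 0.995 | need [ 308.2 -396.    96.6] [-0.  0. -0.]
[[292.3, 234.6], [176.9, 208.5]]
[572.4 343.7 110.4] [569.9 339.9 116. ] [576.  339.8 116. ]
[559.6 243.  113.8] [556.9 240.3 116. ] [562.5 243.4 116. ]
```

```bash
P="python3 -m crank"
$P '[{"delta_pos":[31,-40,5],"dr":[0,0,0]},{"delta_pos":[31,-40,5],"dr":[0,0,0]},{"delta_pos":[31,-40,5],"dr":[0,0,0]},{"delta_pos":[31,-40,5],"dr":[0,0,0]},{"delta_pos":[31,-40,10],"dr":[0,0,0]}]' -0.1
$P '[{"delta_pos":[31,-40,10],"dr":[0,0,0]},{"delta_pos":[31,-40,15],"dr":[0,0,0]},{"delta_pos":[31,-40,15],"dr":[0,0,0]},{"delta_pos":[31,-40,15],"dr":[0,0,0]},{"delta_pos":[29,-36,11],"dr":[0,0,0]}]'
$P '[{"delta_pos":[0,0,20],"dr":[0,0,0]},{"delta_pos":[0,0,20],"dr":[0,0,0]},{"delta_pos":[0,0,10],"dr":[0,0,0]},{"delta_pos":[0,0,0],"dr":[0,0,0]},{"delta_pos":[0,0,0],"dr":[0,0,0]}]'
python3 - <<'E'
from h import *
need(575,-247.5,43)
t=grab_frame("top"); s=grab_frame("scene"); crop(t,350,150,110,90,4,"a");crop(s,200,190,130,140,4,"b")
a=cv2.imread("pics/a.png");b=cv2.imread("pics/b.png");c=np.zeros((600,800,3),np.uint8);c[:360,:270]=a[:,:270];b=b[:,:520];c[:560,275:795]=b;cv2.imwrite("pics/pre.png",c)
E
```

```text
time_s: 2.9
eef_pos: [0.4031, -0.4251, 0.247]
tool_rot: [180.0, -0.1, -6.0]
force: [1.1, -0.7, -0.7]
grip_width: 0.555
time_s: 3.52
eef_pos: [0.5754, -0.2456, 0.1801]
tool_rot: [-180.0, 0.0, -6.0]
force: [0.3, -0.2, 0.4]
grip_width: 0.551
time_s: 4.15
eef_pos: [0.5746, -0.2479, 0.1314]
tool_rot: [180.0, -0.1, -6.0]
force: [-0.2, 0.7, 0.3]
grip_width: 0.55
t 4.15 tcp [ 574.6 -247.9  131.4] rpy [ 1.8e+02 -1.0e-01 -6.0e+00] F [-0.2  0.7  0.3] w 0.55 | need [ 0.3 -0.5 88.4] [ 0.    -0.001 -0.   ]
```

View pics/pre.png

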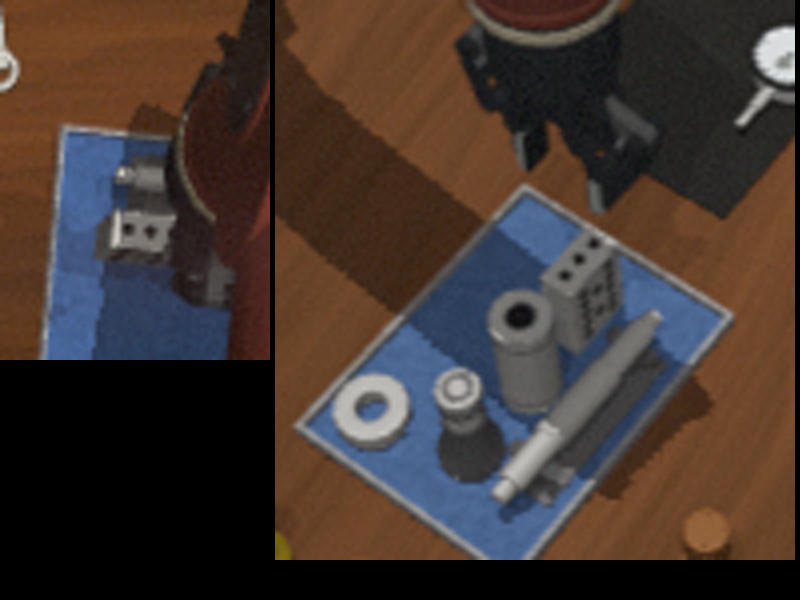

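The fingers straddle the block (tips at (525,160) and (597,205), block top at (580,260) in the composite). Descending to grip.

```bash
P="python3 -m crank"
python3 -c "
from h import *
s=grab_frame('scene');print(proj(s,[.5746,-.2479,.137]),'seen 271.5 235.5')"
$P '[{"delta_pos":[0,0,20],"dr":[0,0,0]},{"delta_pos":[0,0,20],"dr":[0,0,0]},{"delta_pos":[0,0,20],"dr":[0,0,0]},{"delta_pos":[0,0,15],"dr":[0,0,0]},{"delta_pos":[0,0,13],"dr":[0,0,0]}]'
$P '[{"delta_pos":[0,0,0],"dr":[0,0,0]},{"delta_pos":[0,0,0],"dr":[0,0,0]},{"delta_pos":[0,0,0],"dr":[0,0,0]},{"delta_pos":[0,0,0],"dr":[0,0,0]},{"delta_pos":[0,0,0],"dr":[0,0,0]}]' 1
$P '[{"delta_pos":[0,0,-3],"dr":[0,0,0]},{"delta_pos":[0,0,-6],"dr":[0,0,0]},{"delta_pos":[0,0,-10],"dr":[0,0,0]},{"delta_pos":[0,0,-15],"dr":[0,0,0]},{"delta_pos":[0,0,-15],"dr":[0,0,0]}]'
python3 -c "
from h import *
need(510.5,65.8,92)"
```

```text
[273.63051411 242.9196993 ] seen 271.5 235.5
time_s: 4.92
eef_pos: [0.5743, -0.247, 0.0413]
tool_rot: [-180.0, 0.0, -6.0]
force: [1.0, 0.0, -0.6]
grip_width: 0.543
time_s: 5.55
eef_pos: [0.5744, -0.2472, 0.0426]
tool_rot: [180.0, 0.0, -6.0]
force: [-0.4, -0.3, -5.6]
grip_width: 0.255
time_s: 6.18
eef_pos: [0.5748, -0.2473, 0.0932]
tool_rot: [180.0, -0.0, -6.0]
force: [1.1, -0.3, -6.2]
grip_width: 0.25
t 6.17 tcp [ 574.8 -247.3   93.2] rpy [180.  -0.  -6.] F [ 1.1 -0.3 -6.2] w 0.25 | need [ -96.4 -304.7    1. ] [ 0.    -0.001  0.001]
```

Block held (+6 N). Carry it to mat y≈+65.

```bash
P="python3 -m crank"
$P '[{"delta_pos":[-5,-15,0],"dr":[0,0,0]},{"delta_pos":[-10,-30,0],"dr":[0,0,0]},{"delta_pos":[-10,-32,0],"dr":[0,0,0]},{"delta_pos":[-10,-32,0],"dr":[0,0,0]},{"delta_pos":[-10,-32,0],"dr":[0,0,0]}]'
$P '[{"delta_pos":[-10,-32,0],"dr":[0,0,0]},{"delta_pos":[-10,-32,0],"dr":[0,0,0]},{"delta_pos":[-10,-32,0],"dr":[0,0,0]},{"delta_pos":[-10,-32,0],"dr":[0,0,0]},{"delta_pos":[-7,-22,0],"dr":[0,0,0]}]'
$P '[{"delta_pos":[-4,-14,0],"dr":[0,0,0]},{"delta_pos":[0,0,0],"dr":[0,0,0]},{"delta_pos":[0,0,15],"dr":[0,0,0]},{"delta_pos":[0,0,15],"dr":[0,0,0]},{"delta_pos":[0,0,10],"dr":[0,0,0]}]'
$P '[{"delta_pos":[0,0,3],"dr":[0,0,0]},{"delta_pos":[0,0,2],"dr":[0,0,0]},{"delta_pos":[0,0,1],"dr":[0,0,0]},{"delta_pos":[0,0,1],"dr":[0,0,0]},{"delta_pos":[0,0,0.5],"dr":[0,0,0]}]'
python3 -c "
from h import *
need(510.5,65.8,42.6)"
```

```text
time_s: 6.8
eef_pos: [0.5434, -0.0999, 0.0913]
tool_rot: [-180.0, 0.0, -5.9]
force: [0.7, 0.9, -6.2]
grip_width: 0.249
time_s: 7.42
eef_pos: [0.5117, 0.0546, 0.0914]
tool_rot: [-180.0, 0.0, -5.8]
force: [-0.7, 0.1, -7.0]
grip_width: 0.251
time_s: 8.05
eef_pos: [0.5099, 0.0653, 0.0498]
tool_rot: [180.0, 0.1, -6.0]
force: [0.1, 0.5, -6.2]
grip_width: 0.248
time_s: 8.68
eef_pos: [0.5108, 0.0662, 0.0443]
tool_rot: [-180.0, -0.0, -6.0]
force: [-0.7, 0.0, -6.3]
grip_width: 0.25
t 8.68 tcp [510.8  66.2  44.3] rpy [-180.   -0.   -6.] F [-0.7  0.  -6.3] w 0.25 | need [-0.2  0.4  1.7] [-0.    -0.     0.001]
```

```bash
P="python3 -m crank"
$P '[{"delta_pos":[0,0,1],"dr":[0,0,0]},{"delta_pos":[0,0,0.7],"dr":[0,0,0]},{"delta_pos":[0,0,0.5],"dr":[0,0,0]},{"delta_pos":[0,0,0],"dr":[0,0,0]},{"delta_pos":[0,0,0],"dr":[0,0,0]}]'
$P '[{"delta_pos":[0,0,0],"dr":[0,0,0]},{"delta_pos":[0,0,0],"dr":[0,0,0]},{"delta_pos":[0,0,0],"dr":[0,0,0]},{"delta_pos":[0,0,0],"dr":[0,0,0]},{"delta_pos":[0,0,0],"dr":[0,0,0]}]' -0.15
$P '[{"delta_pos":[0,0,-5],"dr":[0,0,0]},{"delta_pos":[0,0,-20],"dr":[0,0,0]},{"delta_pos":[0,0,-30],"dr":[0,0,0]},{"delta_pos":[0,0,-30],"dr":[0,0,0]},{"delta_pos":[0,0,-5],"dr":[0,0,0]}]'
python3 -c "
from h import *
need(571,-308,51)"
```

```text
time_s: 9.3
eef_pos: [0.511, 0.0661, 0.0424]
tool_rot: [180.0, -0.0, -6.0]
force: [-2.8, -2.3, 4.4]
grip_width: 0.252
time_s: 9.93
eef_pos: [0.5107, 0.0662, 0.0419]
tool_rot: [-180.0, -0.0, -6.0]
force: [0.0, -0.3, 0.1]
grip_width: 0.574
time_s: 10.55
eef_pos: [0.512, 0.0664, 0.1343]
tool_rot: [-180.0, -0.2, -6.0]
force: [0.5, -0.4, -0.5]
grip_width: 0.577
t 10.55 tcp [512.   66.4 134.3] rpy [-180.    -0.2   -6. ] F [ 0.5 -0.4 -0.5] w 0.577 | need [ 97.2 366.3  83.5] [-0.    -0.004  0.001]
```

```bash
P="python3 -m crank"
$P '[{"delta_pos":[5,20,0],"dr":[0,0,0]},{"delta_pos":[10,38,0],"dr":[0,0,0]},{"delta_pos":[11,42,0],"dr":[0,0,0]},{"delta_pos":[11,42,0],"dr":[0,0,0]},{"delta_pos":[11,42,0],"dr":[0,0,0]}]' -0.45
$P '[{"delta_pos":[11,42,0],"dr":[0,0,0]},{"delta_pos":[11,42,0],"dr":[0,0,0]},{"delta_pos":[11,40,0],"dr":[0,0,0]},{"delta_pos":[10,38,0],"dr":[0,0,0]},{"delta_pos":[6,20,0],"dr":[0,0,0]}]'
$P '[{"delta_pos":[0,0,20],"dr":[0,0,0]},{"delta_pos":[0,0,20],"dr":[0,0,0]},{"delta_pos":[0,0,20],"dr":[0,0,0]},{"delta_pos":[0,0,15],"dr":[0,0,0]},{"delta_pos":[0,0,8],"dr":[0,0,0]}]'
python3 -c "
from h import *
need(571,-308,51)"
$P '[{"delta_pos":[0,0,0],"dr":[0,0,0]},{"delta_pos":[0,0,0],"dr":[0,0,0]},{"delta_pos":[0,0,0],"dr":[0,0,0]},{"delta_pos":[0,0,0],"dr":[0,0,0]},{"delta_pos":[0,0,0],"dr":[0,0,0]}]' 1
$P '[{"delta_pos":[0,0,-3],"dr":[0,0,0]},{"delta_pos":[0,0,-6],"dr":[0,0,0]},{"delta_pos":[0,0,-10],"dr":[0,0,0]},{"delta_pos":[0,0,-15],"dr":[0,0,0]},{"delta_pos":[0,0,-15],"dr":[0,0,0]}]'
python3 -c "
from h import *
need(503.7,1.2,100)"
```

```text
time_s: 11.18
eef_pos: [0.539, -0.1232, 0.1312]
tool_rot: [-180.0, 0.1, -6.0]
force: [-0.0, -0.3, 0.1]
grip_width: 0.726
time_s: 11.8
eef_pos: [0.5684, -0.3101, 0.1308]
tool_rot: [-180.0, 0.1, -6.1]
force: [0.3, 0.2, 0.5]
grip_width: 0.725
time_s: 12.42
eef_pos: [0.5687, -0.3073, 0.0476]
tool_rot: [-180.0, 0.1, -5.9]
force: [0.0, 0.7, 0.0]
grip_width: 0.725
t 12.43 tcp [ 568.7 -307.3   47.6] rpy [-1.8e+02  1.0e-01 -5.9e+00] F [0.  0.7 0. ] w 0.725 | need [ 2.3  0.5 -3.4] [-0.001  0.001  0.001]
time_s: 13.05
eef_pos: [0.5696, -0.3081, 0.0495]
tool_rot: [180.0, -0.1, -6.0]
force: [1.3, 0.5, 1.7]
grip_width: 0.431
time_s: 13.68
eef_pos: [0.5693, -0.308, 0.0994]
tool_rot: [180.0, -0.0, -6.0]
force: [-0.2, 0.6, -6.0]
grip_width: 0.436
t 13.68 tcp [ 569.3 -308.    99.4] rpy [180.  -0.  -6.] F [-0.2  0.6 -6. ] w 0.436 | need [ -97.4 -300.7   -0.8] [ 0.    -0.001  0.001]
```

```bash
P="python3 -m crank"
$P '[{"delta_pos":[-5,-15,0],"dr":[0,0,0]},{"delta_pos":[-10,-30,0],"dr":[0,0,0]},{"delta_pos":[-10,-32,0],"dr":[0,0,0]},{"delta_pos":[-10,-32,0],"dr":[0,0,0]},{"delta_pos":[-10,-32,0],"dr":[0,0,0]}]'
$P '[{"delta_pos":[-10,-32,0],"dr":[0,0,0]},{"delta_pos":[-10,-32,0],"dr":[0,0,0]},{"delta_pos":[-10,-32,0],"dr":[0,0,0]},{"delta_pos":[-10,-32,0],"dr":[0,0,0]},{"delta_pos":[-8,-22,0],"dr":[0,0,0]}]'
$P '[{"delta_pos":[-4,-10,0],"dr":[0,0,0]},{"delta_pos":[0,0,0],"dr":[0,0,0]},{"delta_pos":[0,0,15],"dr":[0,0,0]},{"delta_pos":[0,0,15],"dr":[0,0,0]},{"delta_pos":[0,0,10],"dr":[0,0,0]}]'
$P '[{"delta_pos":[0,0,3],"dr":[0,0,0]},{"delta_pos":[0,0,2],"dr":[0,0,0]},{"delta_pos":[0,0,1],"dr":[0,0,0]},{"delta_pos":[0,0,1],"dr":[0,0,0]},{"delta_pos":[0,0,0.5],"dr":[0,0,0]}]'
$P '[{"delta_pos":[0,0,0.7],"dr":[0,0,0]},{"delta_pos":[0,0,0.7],"dr":[0,0,0]},{"delta_pos":[0,0,0.5],"dr":[0,0,0]},{"delta_pos":[0,0,0],"dr":[0,0,0]},{"delta_pos":[0,0,0],"dr":[0,0,0]}]'
python3 -c "
from h import *
need(503.7,1.2,49.5)"
```

```text
time_s: 14.3
eef_pos: [0.5381, -0.1606, 0.0976]
tool_rot: [-180.0, 0.0, -5.9]
force: [0.6, -0.2, -3.9]
grip_width: 0.436
time_s: 14.92
eef_pos: [0.5055, -0.0061, 0.0977]
tool_rot: [-180.0, 0.0, -5.8]
force: [0.4, -0.3, -6.3]
grip_width: 0.437
time_s: 15.55
eef_pos: [0.5031, 0.0009, 0.0561]
tool_rot: [-180.0, 0.1, -6.0]
force: [-0.2, 0.1, -5.4]
grip_width: 0.433
time_s: 16.18
eef_pos: [0.504, 0.0015, 0.0506]
tool_rot: [180.0, -0.0, -6.0]
force: [0.3, -0.2, -6.2]
grip_width: 0.435
time_s: 16.8
eef_pos: [0.5043, 0.0015, 0.0493]
tool_rot: [180.0, -0.0, -6.0]
force: [-3.1, 0.3, 5.6]
grip_width: 0.432
t 16.8 tcp [504.3   1.5  49.3] rpy [180.  -0.  -6.] F [-3.1  0.3  5.6] w 0.432 | need [-0.6  0.3 -0.2] [ 0.    -0.001  0.001]
```

```bash
P="python3 -m crank"
$P '[{"delta_pos":[0,0,0],"dr":[0,0,0]},{"delta_pos":[0,0,0],"dr":[0,0,0]},{"delta_pos":[0,0,0],"dr":[0,0,0]},{"delta_pos":[0,0,0],"dr":[0,0,0]},{"delta_pos":[0,0,0],"dr":[0,0,0]}]' -0.45
$P '[{"delta_pos":[0,0,-5],"dr":[0,0,0]},{"delta_pos":[0,0,-20],"dr":[0,0,0]},{"delta_pos":[0,0,-30],"dr":[0,0,0]},{"delta_pos":[0,0,-25],"dr":[0,0,0]},{"delta_pos":[0,0,-5],"dr":[0,0,0]}]'
python3 -c "
from h import *
need(562.5,-365,54)"
```

```text
time_s: 17.42
eef_pos: [0.5039, 0.0016, 0.0485]
tool_rot: [-180.0, 0.0, -6.0]
force: [-0.9, -0.6, -0.0]
grip_width: 0.726
time_s: 18.05
eef_pos: [0.505, 0.0016, 0.1354]
tool_rot: [-180.0, -0.2, -6.0]
force: [-0.6, -0.8, -0.4]
grip_width: 0.726
t 18.05 tcp [505.    1.6 135.4] rpy [-180.    -0.2   -6. ] F [-0.6 -0.8 -0.4] w 0.726 | need [ 95.  358.6  81.7] [-0.    -0.003  0.001]
```

```bash
P="python3 -m crank"
$P '[{"delta_pos":[5,20,0],"dr":[0,0,0]},{"delta_pos":[10,38,0],"dr":[0,0,0]},{"delta_pos":[11,41,0],"dr":[0,0,0]},{"delta_pos":[11,41,0],"dr":[0,0,0]},{"delta_pos":[11,41,0],"dr":[0,0,0]}]' -0.2
$P '[{"delta_pos":[11,41,0],"dr":[0,0,0]},{"delta_pos":[11,41,0],"dr":[0,0,0]},{"delta_pos":[11,39,0],"dr":[0,0,0]},{"delta_pos":[10,37,0],"dr":[0,0,0]},{"delta_pos":[5,20,0],"dr":[0,0,0]}]'
$P '[{"delta_pos":[0,0,20],"dr":[0,0,0]},{"delta_pos":[0,0,20],"dr":[0,0,0]},{"delta_pos":[0,0,20],"dr":[0,0,0]},{"delta_pos":[0,0,14],"dr":[0,0,0]},{"delta_pos":[0,0,5],"dr":[0,0,0]}]'
python3 -c "
from h import *
need(562.5,-365,54)"
$P '[{"delta_pos":[0,0,0],"dr":[0,0,0]},{"delta_pos":[0,0,0],"dr":[0,0,0]},{"delta_pos":[0,0,0],"dr":[0,0,0]},{"delta_pos":[0,0,0],"dr":[0,0,0]},{"delta_pos":[0,0,0],"dr":[0,0,0]}]' 1
$P '[{"delta_pos":[0,0,-3],"dr":[0,0,0]},{"delta_pos":[0,0,-6],"dr":[0,0,0]},{"delta_pos":[0,0,-10],"dr":[0,0,0]},{"delta_pos":[0,0,-15],"dr":[0,0,0]},{"delta_pos":[0,0,-15],"dr":[0,0,0]}]'
python3 -c "
from h import *
need(496.9,-63.4,103)
t=grab_frame('scene'); crop(t,190,190,160,140,5,'jack')"
```

```text
time_s: 18.68
eef_pos: [0.5325, -0.1847, 0.1327]
tool_rot: [-180.0, 0.1, -6.0]
force: [0.6, 0.8, 1.1]
grip_width: 0.604
time_s: 19.3
eef_pos: [0.5613, -0.3675, 0.1322]
tool_rot: [-180.0, 0.1, -6.1]
force: [0.2, 0.5, -0.1]
grip_width: 0.602
time_s: 19.92
eef_pos: [0.5617, -0.3648, 0.0532]
tool_rot: [-180.0, 0.1, -5.9]
force: [0.1, -0.3, -0.2]
grip_width: 0.595
t 19.93 tcp [ 561.7 -364.8   53.2] rpy [-1.8e+02  1.0e-01 -5.9e+00] F [ 0.1 -0.3 -0.2] w 0.595 | need [ 0.9  0.1 -0.8] [-0.001  0.001  0.001]
time_s: 20.55
eef_pos: [0.5622, -0.3656, 0.0547]
tool_rot: [180.0, -0.0, -6.0]
force: [0.8, -1.3, -0.7]
grip_width: 0.001
time_s: 21.18
eef_pos: [0.5624, -0.3656, 0.1051]
tool_rot: [180.0, -0.0, -6.0]
force: [-0.3, 0.1, -0.7]
grip_width: -0.002
t 21.18 tcp [ 562.4 -365.6  105.1] rpy [180.  -0.  -6.] F [-0.3  0.1 -0.7] w -0.002 | need [ -96.5 -293.8    1.9] [ 0.    -0.001  0.001]
```

View pics/jack.png

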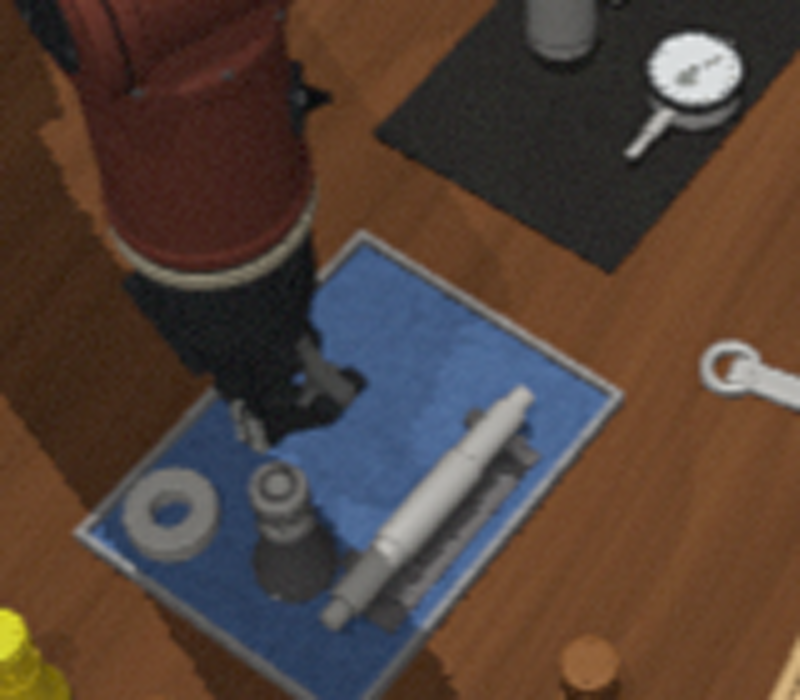

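The jaws shut on nothing (opening 0). The jack still stands at crop (280,485), which is full-frame (246,287), so it hasn't moved. I'll find out why before trying again.

```bash
python3 -c "
from h import *
s=grab_frame('scene');t=grab_frame('top')
for p in ([.5624,-.3656,.105],[.5624,-.3656,.124],[.5624,-.3656,.088],[.5624,-.3656,.056]): print(proj(s,p).round(1),proj(t,p).round(1))
crop(s,215,245,60,60,7,'a');crop(t,400,180,50,60,7,'b')
cv2.imwrite('pics/j2.png',np.hstack([cv2.imread('pics/a.png'),cv2.imread('pics/b.png')]))"
```

```text
[244.1 284.2] [434.2 210.8]
[243.2 280.2] [436.6 209.8]
[244.9 287.6] [432.2 211.6]
[246.3 293.9] [428.5 213.1]
```

View pics/j2.png

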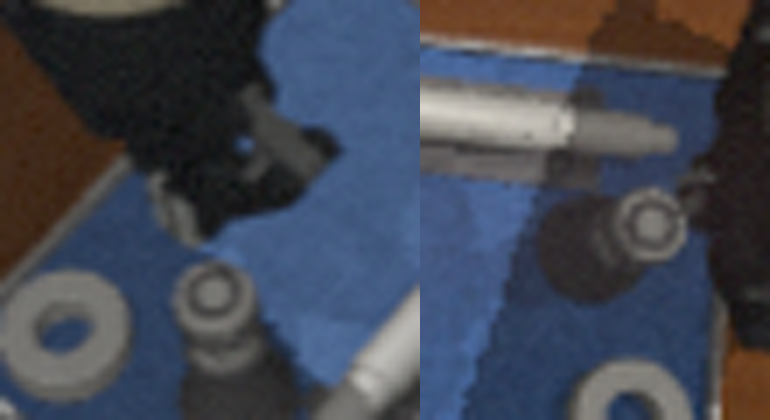

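The visible fingertips sit at about full-frame (244,279) in the scene view and (438.5,207) in the top view. The reported TCP projects to (244,284) and (434,211), so the real tips look higher. I'll triangulate them, then check by touch on the empty tray floor.

```bash
P="python3 -m crank"
python3 -c "
from h import *
s=grab_frame('scene');t=grab_frame('top')
print((tri([s,t],[(244.3,279.3),(438.5,207)])*1000).round(1)); need(572,-285,105)"
$P '[{"delta_pos":[0,-20,0],"dr":[0,0,0]},{"delta_pos":[0,-40,0],"dr":[0,0,0]},{"delta_pos":[0,-20,0],"dr":[0,0,0]},{"delta_pos":[0,0,0],"dr":[0,0,0]},{"delta_pos":[0,0,0],"dr":[0,0,0]}]'
python3 -c "
from h import *
need(572,-285,105)
s=grab_frame('scene');t=grab_frame('top'); p=state()['eef_pos']
u,v=proj(s,p).astype(int); a,b=proj(t,p).astype(int); print(u,v,a,b)
crop(s,u-30,v-40,60,70,7,'a');crop(t,a-25,b-40,50,70,7,'b')
cv2.imwrite('pics/j3.png',np.hstack([cv2.imread('pics/a.png'),cv2.imread('pics/b.png')]))"
```

```text
[ 568.1 -367.1  135.6]
t 21.43 tcp [ 561.9 -365.5  103.3] rpy [-180.    0.   -6.] F [-1.  -0.  -0.9] w 0.001 | need [  1.7 -81.1  -1.7] [-0.     0.     0.001]
time_s: 22.05
eef_pos: [0.57, -0.2873, 0.1035]
tool_rot: [179.9, 0.0, -6.0]
force: [-0.4, 0.0, 0.7]
grip_width: 0.0
t 22.05 tcp [ 570.  -287.3  103.5] rpy [179.9   0.   -6. ] F [-0.4  0.   0.7] w 0.0 | need [ 1.7 -2.5 -1.5] [ 0.001  0.    -0.   ]
264 261 404 208
```

View pics/j3.png

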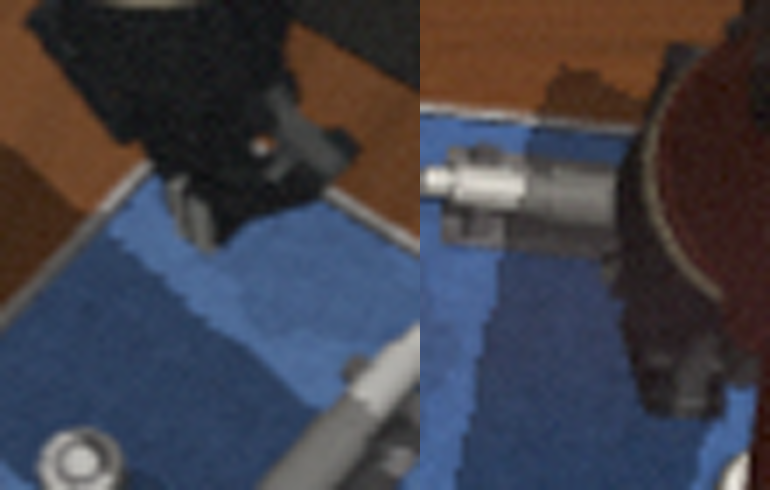

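The tips appear about 27–30 mm above the reported TCP. Touch check on the floor, shut jaws, in small steps.

```bash
P="python3 -m crank"
$P '[{"delta_pos":[0,0,25],"dr":[0,0,0]},{"delta_pos":[0,0,25],"dr":[0,0,0]},{"delta_pos":[0,0,25],"dr":[0,0,0]},{"delta_pos":[0,0,15],"dr":[0,0,0]},{"delta_pos":[0,0,0],"dr":[0,0,0]}]'
$P '[{"delta_pos":[0,0,2],"dr":[0,0,0]},{"delta_pos":[0,0,2],"dr":[0,0,0]},{"delta_pos":[0,0,1],"dr":[0,0,0]},{"delta_pos":[0,0,1],"dr":[0,0,0]},{"delta_pos":[0,0,0],"dr":[0,0,0]}]'
$P '[{"delta_pos":[0,0,1],"dr":[0,0,0]},{"delta_pos":[0,0,1],"dr":[0,0,0]},{"delta_pos":[0,0,1],"dr":[0,0,0]},{"delta_pos":[0,0,0],"dr":[0,0,0]},{"delta_pos":[0,0,0],"dr":[0,0,0]}]'
```

```text
time_s: 22.78
eef_pos: [0.5695, -0.2863, 0.0125]
tool_rot: [-180.0, 0.1, -6.0]
force: [0.4, -1.2, 0.3]
grip_width: 0.0
time_s: 23.4
eef_pos: [0.5704, -0.2859, 0.0075]
tool_rot: [-180.0, 0.0, -6.0]
force: [-0.4, -0.9, -0.2]
grip_width: 0.003
time_s: 24.02
eef_pos: [0.5705, -0.2859, 0.0045]
tool_rot: [-180.0, -0.0, -6.0]
force: [0.2, 0.0, -0.4]
grip_width: -0.003
```

```bash
P="python3 -m crank"
$P '[{"delta_pos":[0,0,1],"dr":[0,0,0]},{"delta_pos":[0,0,1],"dr":[0,0,0]},{"delta_pos":[0,0,1],"dr":[0,0,0]},{"delta_pos":[0,0,0],"dr":[0,0,0]},{"delta_pos":[0,0,0],"dr":[0,0,0]}]'
python3 -c "
from h import *
s=grab_frame('scene'); p=state()['eef_pos']
u,v=proj(s,p).astype(int); print(u,v)
crop(s,u-40,v-50,80,80,7,'j4')"
```

```text
time_s: 24.65
eef_pos: [0.5704, -0.2859, 0.0015]
tool_rot: [-180.0, -0.0, -6.0]
force: [-0.2, 0.2, 0.7]
grip_width: 0.0
268 281
```

View pics/j4.png

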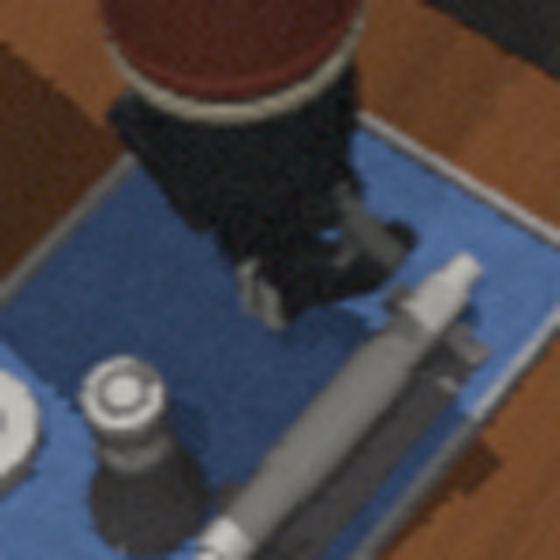

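At a reported z of 1.5 mm there is still no contact, so the reported TCP does lie beyond the real tips. I'll continue to find the offset.

```bash
P="python3 -m crank"
for i in 1 2; do $P '[{"delta_pos":[0,0,1],"dr":[0,0,0]},{"delta_pos":[0,0,1],"dr":[0,0,0]},{"delta_pos":[0,0,1],"dr":[0,0,0]},{"delta_pos":[0,0,1],"dr":[0,0,0]},{"delta_pos":[0,0,0],"dr":[0,0,0]}]' | egrep 'eef|force'; done
```

```text
eef_pos: [0.5703, -0.2859, -0.0026]
force: [0.7, -0.6, -0.2]
eef_pos: [0.5704, -0.2859, -0.0066]
force: [0.7, 0.4, -0.7]
```

```bash
P="python3 -m crank"
$P '[{"delta_pos":[0,0,1],"dr":[0,0,0]},{"delta_pos":[0,0,1],"dr":[0,0,0]},{"delta_pos":[0,0,1],"dr":[0,0,0]},{"delta_pos":[0,0,1],"dr":[0,0,0]},{"delta_pos":[0,0,0],"dr":[0,0,0]}]' | egrep 'eef|force'
```

```text
eef_pos: [0.5703, -0.2859, -0.0106]
force: [-0.1, -0.1, 0.1]
```

```bash
P="python3 -m crank"
$P '[{"delta_pos":[0,0,1],"dr":[0,0,0]},{"delta_pos":[0,0,1],"dr":[0,0,0]},{"delta_pos":[0,0,1],"dr":[0,0,0]},{"delta_pos":[0,0,1],"dr":[0,0,0]},{"delta_pos":[0,0,0],"dr":[0,0,0]}]' | egrep 'eef|force'
```

```text
eef_pos: [0.5703, -0.2859, -0.0146]
force: [-0.1, 0.4, 0.0]
```

```bash
P="python3 -m crank"
$P '[{"delta_pos":[0,0,1],"dr":[0,0,0]},{"delta_pos":[0,0,1],"dr":[0,0,0]},{"delta_pos":[0,0,1],"dr":[0,0,0]},{"delta_pos":[0,0,0],"dr":[0,0,0]},{"delta_pos":[0,0,0],"dr":[0,0,0]}]' | egrep 'eef|force'
```

```text
eef_pos: [0.5704, -0.2859, -0.0175]
force: [-0.3, 0.2, -0.1]
```

```bash
P="python3 -m crank"
$P '[{"delta_pos":[0,0,1],"dr":[0,0,0]},{"delta_pos":[0,0,1],"dr":[0,0,0]},{"delta_pos":[0,0,1],"dr":[0,0,0]},{"delta_pos":[0,0,0],"dr":[0,0,0]},{"delta_pos":[0,0,0],"dr":[0,0,0]}]' | egrep 'eef|force'
```

```text
eef_pos: [0.5704, -0.2859, -0.0205]
force: [-0.8, 0.3, -0.8]
```

```bash
P="python3 -m crank"
$P '[{"delta_pos":[0,0,1],"dr":[0,0,0]},{"delta_pos":[0,0,1],"dr":[0,0,0]},{"delta_pos":[0,0,1],"dr":[0,0,0]},{"delta_pos":[0,0,0],"dr":[0,0,0]},{"delta_pos":[0,0,0],"dr":[0,0,0]}]' | egrep 'eef|force'
```

```text
eef_pos: [0.5704, -0.286, -0.0235]
force: [0.8, -0.4, 0.3]
```

```bash
P="python3 -m crank"
$P '[{"delta_pos":[0,0,1],"dr":[0,0,0]},{"delta_pos":[0,0,1],"dr":[0,0,0]},{"delta_pos":[0,0,1],"dr":[0,0,0]},{"delta_pos":[0,0,0],"dr":[0,0,0]},{"delta_pos":[0,0,0],"dr":[0,0,0]}]' | egrep 'eef|force'
```

```text
eef_pos: [0.5704, -0.2859, -0.0265]
force: [0.8, 0.2, -0.2]
```

```bash
P="python3 -m crank"
$P '[{"delta_pos":[0,0,1],"dr":[0,0,0]},{"delta_pos":[0,0,1],"dr":[0,0,0]},{"delta_pos":[0,0,1],"dr":[0,0,0]},{"delta_pos":[0,0,0],"dr":[0,0,0]},{"delta_pos":[0,0,0],"dr":[0,0,0]}]' | egrep 'eef|force'
```

```text
eef_pos: [0.5704, -0.286, -0.0295]
force: [1.2, -1.3, 0.1]
```

```bash
P="python3 -m crank"
$P '[{"delta_pos":[0,0,1],"dr":[0,0,0]},{"delta_pos":[0,0,1],"dr":[0,0,0]},{"delta_pos":[0,0,1],"dr":[0,0,0]},{"delta_pos":[0,0,0],"dr":[0,0,0]},{"delta_pos":[0,0,0],"dr":[0,0,0]}]' | egrep 'eef|force'
```

```text
eef_pos: [0.5706, -0.286, -0.0306]
force: [-7.0, 3.1, 18.1]
```

Contact comes at a reported z of about -30.3 on the 4 mm floor, so the real fingertips sit about 34 mm short of the reported TCP. I'll correct every height by this amount. Jack next, with a reported z of about 22.

```bash
P="python3 -m crank"
$P '[{"delta_pos":[0,0,-5],"dr":[0,0,0]},{"delta_pos":[0,0,-25],"dr":[0,0,0]},{"delta_pos":[0,0,-30],"dr":[0,0,0]},{"delta_pos":[0,0,-30],"dr":[0,0,0]},{"delta_pos":[0,0,-25],"dr":[0,0,0]}]'
$P '[{"delta_pos":[0,20,0],"dr":[0,0,0]},{"delta_pos":[0,40,0],"dr":[0,0,0]},{"delta_pos":[0,19,0],"dr":[0,0,0]},{"delta_pos":[0,0,0],"dr":[0,0,0]},{"delta_pos":[0,0,0],"dr":[0,0,0]}]' -0.2
python3 -c "
from h import *
need(562.5,-365,22)"
```

```text
time_s: 31.58
eef_pos: [0.5706, -0.286, 0.0837]
tool_rot: [180.0, -0.0, -6.0]
force: [1.1, -0.1, 0.6]
grip_width: 0.005
time_s: 32.2
eef_pos: [0.5626, -0.3627, 0.082]
tool_rot: [-179.9, 0.0, -5.9]
force: [0.5, 0.9, -0.1]
grip_width: 0.598
t 32.2 tcp [ 562.6 -362.7   82. ] rpy [-179.9    0.    -5.9] F [ 0.5  0.9 -0.1] w 0.598 | need [ 0.1  2.3 60. ] [-0.001  0.     0.002]
```

```bash
P="python3 -m crank"
$P '[{"delta_pos":[0,2,15],"dr":[0,0,0]},{"delta_pos":[0,0,20],"dr":[0,0,0]},{"delta_pos":[0,0,15],"dr":[0,0,0]},{"delta_pos":[0,0,10],"dr":[0,0,0]},{"delta_pos":[0,0,0],"dr":[0,0,0]}]'
$P '[{"delta_pos":[0,0,0],"dr":[0,0,0]},{"delta_pos":[0,0,0],"dr":[0,0,0]},{"delta_pos":[0,0,0],"dr":[0,0,0]},{"delta_pos":[0,0,0],"dr":[0,0,0]},{"delta_pos":[0,0,0],"dr":[0,0,0]}]' 1
$P '[{"delta_pos":[0,0,-3],"dr":[0,0,0]},{"delta_pos":[0,0,-6],"dr":[0,0,0]},{"delta_pos":[0,0,-10],"dr":[0,0,0]},{"delta_pos":[0,0,-15],"dr":[0,0,0]},{"delta_pos":[0,0,-15],"dr":[0,0,0]}]'
python3 -c "
from h import *
need(496.9,-63.4,71)"
```

```text
time_s: 32.83
eef_pos: [0.5614, -0.3661, 0.0213]
tool_rot: [-180.0, 0.1, -6.0]
force: [-0.3, 0.0, -0.0]
grip_width: 0.6
time_s: 33.45
eef_pos: [0.5623, -0.3669, 0.0234]
tool_rot: [180.0, -0.0, -6.0]
force: [-2.3, 0.7, 6.1]
grip_width: 0.308
time_s: 34.08
eef_pos: [0.5622, -0.3666, 0.073]
tool_rot: [180.0, -0.0, -6.0]
force: [0.9, 0.7, -3.4]
grip_width: 0.306
t 34.08 tcp [ 562.2 -366.6   73. ] rpy [180.  -0.  -6.] F [ 0.9  0.7 -3.4] w 0.306 | need [ -96.5 -294.8    1.8] [ 0.    -0.001  0.001]
```

Jack held (width 0.31, -3.4 N).

```bash
P="python3 -m crank"
$P '[{"delta_pos":[-5,-15,0],"dr":[0,0,0]},{"delta_pos":[-10,-30,0],"dr":[0,0,0]},{"delta_pos":[-10,-32,0],"dr":[0,0,0]},{"delta_pos":[-10,-32,0],"dr":[0,0,0]},{"delta_pos":[-10,-32,0],"dr":[0,0,0]}]'
$P '[{"delta_pos":[-10,-32,0],"dr":[0,0,0]},{"delta_pos":[-10,-32,0],"dr":[0,0,0]},{"delta_pos":[-10,-32,0],"dr":[0,0,0]},{"delta_pos":[-10,-30,0],"dr":[0,0,0]},{"delta_pos":[-8,-18,0],"dr":[0,0,0]}]'
$P '[{"delta_pos":[-4,-10,0],"dr":[0,0,0]},{"delta_pos":[0,0,0],"dr":[0,0,0]},{"delta_pos":[0,0,15],"dr":[0,0,0]},{"delta_pos":[0,0,15],"dr":[0,0,0]},{"delta_pos":[0,0,10],"dr":[0,0,0]}]'
$P '[{"delta_pos":[0,0,3],"dr":[0,0,0]},{"delta_pos":[0,0,2],"dr":[0,0,0]},{"delta_pos":[0,0,1],"dr":[0,0,0]},{"delta_pos":[0,0,1],"dr":[0,0,0]},{"delta_pos":[0,0,0.5],"dr":[0,0,0]}]'
$P '[{"delta_pos":[0,0,0.7],"dr":[0,0,0]},{"delta_pos":[0,0,0.7],"dr":[0,0,0]},{"delta_pos":[0,0,0.3],"dr":[0,0,0]},{"delta_pos":[0,0,0],"dr":[0,0,0]},{"delta_pos":[0,0,0],"dr":[0,0,0]}]'
python3 -c "
from h import *
need(496.9,-63.4,23.4)"
```

```text
time_s: 34.7
eef_pos: [0.531, -0.2192, 0.0712]
tool_rot: [-180.0, 0.0, -5.9]
force: [0.3, -0.3, -2.9]
grip_width: 0.308
time_s: 35.33
eef_pos: [0.4981, -0.071, 0.0714]
tool_rot: [-180.0, 0.0, -5.8]
force: [0.8, 0.3, -3.7]
grip_width: 0.309
time_s: 35.95
eef_pos: [0.4953, -0.0634, 0.0297]
tool_rot: [-180.0, 0.1, -6.0]
force: [0.5, -0.6, -3.6]
grip_width: 0.311
time_s: 36.58
eef_pos: [0.4963, -0.0631, 0.0242]
tool_rot: [180.0, -0.0, -6.0]
force: [-0.3, 0.0, -3.3]
grip_width: 0.312
time_s: 37.2
eef_pos: [0.4964, -0.0631, 0.0233]
tool_rot: [180.0, -0.0, -6.0]
force: [-4.2, 0.5, 8.6]
grip_width: 0.309
t 37.2 tcp [496.4 -63.1  23.3] rpy [180.  -0.  -6.] F [-4.2  0.5  8.6] w 0.309 | need [ 0.5  0.3 -0.1] [ 0.    -0.     0.001]
```

```bash
P="python3 -m crank"
$P '[{"delta_pos":[0,0,0],"dr":[0,0,0]},{"delta_pos":[0,0,0],"dr":[0,0,0]},{"delta_pos":[0,0,0],"dr":[0,0,0]},{"delta_pos":[0,0,0],"dr":[0,0,0]},{"delta_pos":[0,0,0],"dr":[0,0,0]}]' -0.2
$P '[{"delta_pos":[0,0,-5],"dr":[0,0,0]},{"delta_pos":[0,0,-20],"dr":[0,0,0]},{"delta_pos":[0,0,-30],"dr":[0,0,0]},{"delta_pos":[0,0,-20],"dr":[0,0,0]},{"delta_pos":[0,0,-5],"dr":[0,0,0]}]'
$P '[{"delta_pos":[14,20,0],"dr":[0,0,0]},{"delta_pos":[14,28,0],"dr":[0,0,0]},{"delta_pos":[15,28,0],"dr":[0,0,0]},{"delta_pos":[15,28,0],"dr":[0,0,0]},{"delta_pos":[15,28,0],"dr":[0,0,0]}]'
python3 -c "
from h import *
need(613,-313,-20)
s=grab_frame('scene'); crop(s,210,150,160,130,5,'mat')"
```

```text
time_s: 37.83
eef_pos: [0.4961, -0.063, 0.0223]
tool_rot: [-180.0, 0.0, -6.0]
force: [0.0, 0.6, -0.3]
grip_width: 0.599
time_s: 38.45
eef_pos: [0.4971, -0.0631, 0.1038]
tool_rot: [180.0, -0.1, -6.0]
force: [-0.8, 0.4, -0.5]
grip_width: 0.603
time_s: 39.08
eef_pos: [0.5549, -0.2042, 0.1009]
tool_rot: [180.0, 0.1, -6.0]
force: [0.3, -0.3, 0.2]
grip_width: 0.598
t 39.08 tcp [ 554.9 -204.2  100.9] rpy [ 1.8e+02  1.0e-01 -6.0e+00] F [ 0.3 -0.3  0.2] w 0.598 | need [ 69.4 102.1 120.8] [ 0.     0.002 -0.   ]
```

View pics/mat.png

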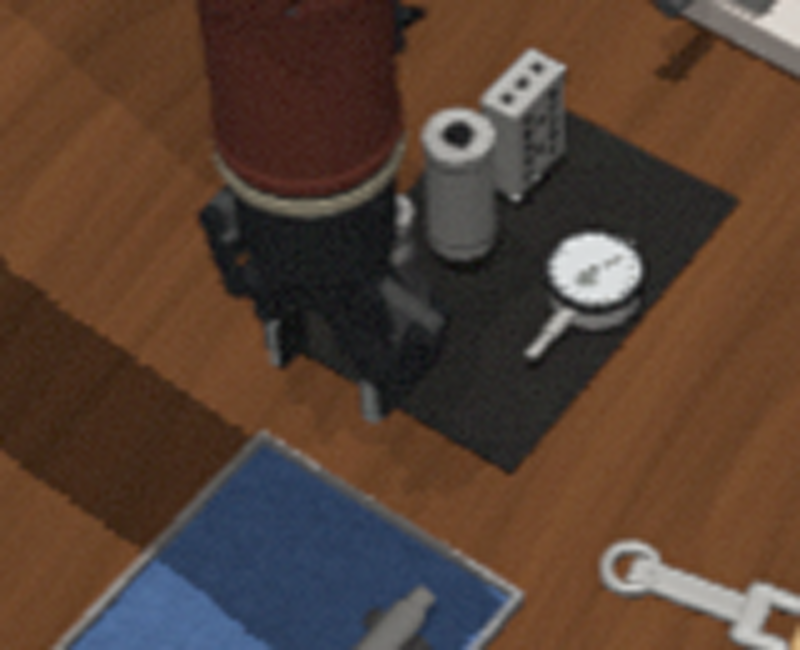

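The block (525,125) and cylinder (460,185) stand upright on the mat, and the jack's cap shows behind the wrist at (403,210). Now the shaft.

```bash
P="python3 -m crank"
$P '[{"delta_pos":[15,25,0],"dr":[0,0,0]},{"delta_pos":[18,25,0],"dr":[0,0,0]},{"delta_pos":[18,25,0],"dr":[0,0,0]},{"delta_pos":[14,20,0],"dr":[0,0,0]},{"delta_pos":[4,6,0],"dr":[0,0,0]}]'
$P '[{"delta_pos":[0,0,10],"dr":[0,0,0]},{"delta_pos":[0,0,25],"dr":[0,0,0]},{"delta_pos":[0,0,25],"dr":[0,0,0]},{"delta_pos":[0,0,25],"dr":[0,0,0]},{"delta_pos":[0,0,10],"dr":[0,0,0]}]'
python3 -c "
from h import *
need(613,-313,-20)"
```

```text
time_s: 39.75
eef_pos: [0.6125, -0.3118, 0.1004]
tool_rot: [180.0, 0.1, -6.1]
force: [0.7, 0.3, 0.2]
grip_width: 0.6
time_s: 40.38
eef_pos: [0.6118, -0.3079, 0.0051]
tool_rot: [-179.9, 0.2, -5.9]
force: [-0.8, 0.3, 0.5]
grip_width: 0.599
t 40.38 tcp [ 611.8 -307.9    5.1] rpy [-179.9    0.2   -5.9] F [-0.8  0.3  0.5] w 0.599 | need [ 1.8  5.  25.1] [-0.001  0.003  0.002]
```

```bash
P="python3 -m crank"
$P '[{"delta_pos":[0.5,2,6],"dr":[0,0,0]},{"delta_pos":[0.5,2,6],"dr":[0,0,0]},{"delta_pos":[0,0,6],"dr":[0,0,0]},{"delta_pos":[0,0,5],"dr":[0,0,0]},{"delta_pos":[0,0,0],"dr":[0,0,0]}]'
$P '[{"delta_pos":[0,0,0],"dr":[0,0,0]},{"delta_pos":[0,0,0],"dr":[0,0,0]},{"delta_pos":[0,0,0],"dr":[0,0,0]},{"delta_pos":[0,0,0],"dr":[0,0,0]},{"delta_pos":[0,0,0],"dr":[0,0,0]}]' 1
python3 -c "
from h import *
need(613,-313,-20)"
$P '[{"delta_pos":[0,0,-3],"dr":[0,0,0]},{"delta_pos":[0,0,-6],"dr":[0,0,0]},{"delta_pos":[0,0,-10],"dr":[0,0,0]},{"delta_pos":[0,0,-15],"dr":[0,0,0]},{"delta_pos":[0,0,-15],"dr":[0,0,0]}]'
python3 -c "
from h import *
need(566,291.5,115)"
```

```text
time_s: 41.0
eef_pos: [0.6135, -0.3134, -0.0161]
tool_rot: [-180.0, 0.0, -6.0]
force: [-0.4, -0.1, -0.7]
grip_width: 0.598
time_s: 41.62
eef_pos: [0.6116, -0.3135, -0.0153]
tool_rot: [-180.0, 0.2, -6.0]
force: [-10.7, 2.9, 8.7]
grip_width: 0.234
t 41.62 tcp [ 611.6 -313.5  -15.3] rpy [-180.     0.2   -6. ] F [-10.7   2.9   8.7] w 0.234 | need [ 1.4 -0.6  4.7] [-0.     0.004 -0.   ]
time_s: 42.25
eef_pos: [0.6141, -0.3137, 0.0348]
tool_rot: [180.0, -0.0, -6.0]
force: [-0.4, -0.1, -3.1]
grip_width: 0.233
t 42.25 tcp [ 614.1 -313.7   34.8] rpy [180.  -0.  -6.] F [-0.4 -0.1 -3.1] w 0.233 | need [-110.6 -596.9  -80.4] [ 0.    -0.001  0.001]
```

Shaft held (width 0.23, about -3 N). Lift high and carry it to above the gauge.

```bash
P="python3 -m crank"
$P '[{"delta_pos":[0,0,-25],"dr":[0,0,0]},{"delta_pos":[0,0,-30],"dr":[0,0,0]},{"delta_pos":[0,0,-30],"dr":[0,0,0]},{"delta_pos":[-2,-10,-10],"dr":[0,0,0]},{"delta_pos":[-6,-30,0],"dr":[0,0,0]}]'
$P '[{"delta_pos":[-8,-42,0],"dr":[0,0,0]},{"delta_pos":[-8,-42,0],"dr":[0,0,0]},{"delta_pos":[-8,-42,0],"dr":[0,0,0]},{"delta_pos":[-8,-42,0],"dr":[0,0,0]},{"delta_pos":[-8,-42,0],"dr":[0,0,0]}]'
$P '[{"delta_pos":[-8,-42,0],"dr":[0,0,0]},{"delta_pos":[-8,-42,0],"dr":[0,0,0]},{"delta_pos":[-8,-42,0],"dr":[0,0,0]},{"delta_pos":[-8,-42,0],"dr":[0,0,0]},{"delta_pos":[-8,-42,0],"dr":[0,0,0]}]'
$P '[{"delta_pos":[-8,-42,0],"dr":[0,0,0]},{"delta_pos":[-8,-42,0],"dr":[0,0,0]},{"delta_pos":[-5,-30,0],"dr":[0,0,0]},{"delta_pos":[-2,-15,0],"dr":[0,0,0]},{"delta_pos":[0,0,0],"dr":[0,0,0]}]'
python3 -c "
from h import *
need(566,291.5,70)"
```

```text
time_s: 42.88
eef_pos: [0.6099, -0.2739, 0.1291]
tool_rot: [179.9, -0.1, -6.1]
force: [0.4, 0.8, -3.2]
grip_width: 0.231
time_s: 43.5
eef_pos: [0.591, -0.0578, 0.1279]
tool_rot: [-180.0, 0.0, -5.9]
force: [0.3, -0.3, -2.8]
grip_width: 0.231
time_s: 44.12
eef_pos: [0.5728, 0.1549, 0.1279]
tool_rot: [180.0, 0.0, -5.9]
force: [0.5, -0.1, -1.9]
grip_width: 0.236
time_s: 44.75
eef_pos: [0.5639, 0.2844, 0.128]
tool_rot: [180.0, 0.0, -5.9]
force: [0.4, 0.0, -2.5]
grip_width: 0.232
t 44.75 tcp [563.9 284.4 128. ] rpy [180.    0.   -5.9] F [ 0.4  0.  -2.5] w 0.232 | need [ 1.5 -7.2 58. ] [0.    0.001 0.002]
```

```bash
P="python3 -m crank"
$P '[{"delta_pos":[1,-5,8],"dr":[0,0,0]},{"delta_pos":[0.5,-2.5,10],"dr":[0,0,0]},{"delta_pos":[0,0,10],"dr":[0,0,0]},{"delta_pos":[0,0,10],"dr":[0,0,0]},{"delta_pos":[0,0,0],"dr":[0,0,0]}]'
$P '[{"delta_pos":[0,0,0],"dr":[0,0,0]},{"delta_pos":[0,0,0],"dr":[0,0,0]},{"delta_pos":[0,0,0],"dr":[0,0,0]},{"delta_pos":[0,0,0],"dr":[0,0,0]},{"delta_pos":[0,0,0],"dr":[0,0,0]}]'
python3 -c "
from h import *
need(566,291.5,70)
s=grab_frame('scene');t=grab_frame('top');p=state()['eef_pos']+[0,0,.0453]
print(proj(s,p),proj(t,p))
X=np.array([.9945,-.1045,0]);Y=np.array([.1045,.9945,0])
for e in(.08,-.08): print('end',proj(s,p+Y*e).round(1),proj(t,p+Y*e).round(1))
crop(s,330,75,80,80,7,'a');crop(t,140,175,70,80,7,'b');a=cv2.imread('pics/a.png')[:,:,:];b=cv2.imread('pics/b.png');
c=np.hstack([cv2.resize(a,(420,420)),cv2.resize(b,(367,420))]);cv2.imwrite('pics/seat.png',c)"
```

```text
time_s: 45.38
eef_pos: [0.5663, 0.2904, 0.0891]
tool_rot: [179.9, 0.1, -6.0]
force: [0.6, -0.6, -3.0]
grip_width: 0.235
time_s: 46.0
eef_pos: [0.5668, 0.2911, 0.0904]
tool_rot: [-180.0, -0.0, -6.0]
force: [0.1, -0.4, -2.8]
grip_width: 0.227
t 46.0 tcp [566.8 291.1  90.4] rpy [-180.   -0.   -6.] F [ 0.1 -0.4 -2.8] w 0.227 | need [-0.9 -0.3 20.4] [-0.    -0.     0.001]
[365.58013676 112.79665846] [173.16902602 208.29951248]
end [379.   98.6] [140.4 205. ]
end [351.4 127.8] [205.8 211.6]
```

View pics/seat.png

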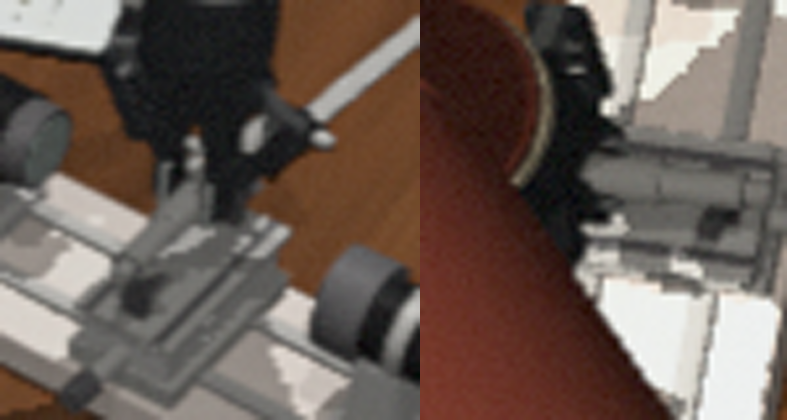

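```bash
python3 -c "
from h import *
s=grab_frame('scene');t=grab_frame('top');p=state()['eef_pos']+[0,0,.0453]
Y=np.array([.1045,.9945,0]);X=np.array([.9945,-.1045,0])
for n,f,u,z in [('top shaft@',t,(196.2,209.9),.1357),('top rest2',t,(196.2,213.2),.116),('top shaft end',t,(206.5,211.2),.1357),('sc shaft end',s,(353.2,126.5),.1357),('sc rest2',s,(357,126.5),.116)]:
    w=onz(f,*u,z); d=w-p; print(n,(w*1000).round(1),'rel to held axis: x',(d@X*1000).round(1),'y',(d@Y*1000).round(1))
"
```

```text
top shaft@ [562.7 235.  135.7] rel to held axis: x 1.7 y -56.2
top rest2 [556.9 240.3 116. ] rel to held axis: x -4.5 y -51.6
top shaft end [559.4 209.8 135.7] rel to held axis: x 1.1 y -81.6
sc shaft end [560.7 218.8 135.7] rel to held axis: x 1.5 y -72.5
sc rest2 [562.4 243.6 116. ] rel to held axis: x 0.6 y -47.7
```

Both views put the held shaft about 1.5 mm to +x of the TCP. The rests lie within about 3 mm of target, so I'll shift -2 in x and lower gently, watching the force.

```bash
P="python3 -m crank"
$P '[{"delta_pos":[-2,0,3],"dr":[0,0,0]},{"delta_pos":[0,0,4],"dr":[0,0,0]},{"delta_pos":[0,0,4],"dr":[0,0,0]},{"delta_pos":[0,0,3],"dr":[0,0,0]},{"delta_pos":[0,0,0],"dr":[0,0,0]}]'
$P '[{"delta_pos":[0,0,1],"dr":[0,0,0]},{"delta_pos":[0,0,1],"dr":[0,0,0]},{"delta_pos":[0,0,1],"dr":[0,0,0]},{"delta_pos":[0,0,0],"dr":[0,0,0]},{"delta_pos":[0,0,0],"dr":[0,0,0]}]'
```

```text
time_s: 46.82
eef_pos: [0.5646, 0.2911, 0.076]
tool_rot: [180.0, 0.0, -6.0]
force: [0.1, -0.2, -3.2]
grip_width: 0.231
time_s: 47.45
eef_pos: [0.5648, 0.2913, 0.0734]
tool_rot: [-180.0, -0.0, -6.0]
force: [0.2, -0.3, -2.2]
grip_width: 0.231
```

```bash
P="python3 -m crank"
$P '[{"delta_pos":[0,0,0.7],"dr":[0,0,0]},{"delta_pos":[0,0,0.7],"dr":[0,0,0]},{"delta_pos":[0,0,0.6],"dr":[0,0,0]},{"delta_pos":[0,0,0],"dr":[0,0,0]},{"delta_pos":[0,0,0],"dr":[0,0,0]}]'
$P '[{"delta_pos":[0,0,0.5],"dr":[0,0,0]},{"delta_pos":[0,0,0.5],"dr":[0,0,0]},{"delta_pos":[0,0,0.3],"dr":[0,0,0]},{"delta_pos":[0,0,0],"dr":[0,0,0]},{"delta_pos":[0,0,0],"dr":[0,0,0]}]'
```

```text
time_s: 48.08
eef_pos: [0.5648, 0.2914, 0.0715]
tool_rot: [-180.0, -0.0, -6.0]
force: [-1.2, -0.1, 2.0]
grip_width: 0.236
time_s: 48.7
eef_pos: [0.5651, 0.2915, 0.0711]
tool_rot: [-180.0, -0.1, -6.0]
force: [-4.1, -1.3, 8.0]
grip_width: 0.235
```

```bash
P="python3 -m crank"
$P '[{"delta_pos":[-1,0,0],"dr":[0,0,0]},{"delta_pos":[-0.5,0,0],"dr":[0,0,0]},{"delta_pos":[0,0,0],"dr":[0,0,0]},{"delta_pos":[0,0,0],"dr":[0,0,0]},{"delta_pos":[0,0,0],"dr":[0,0,0]}]'
```

```text
time_s: 49.32
eef_pos: [0.5647, 0.2915, 0.0709]
tool_rot: [-179.9, -0.1, -6.0]
force: [4.0, -0.2, 6.6]
grip_width: 0.237
```

A 1.5 mm sideways command moved the shaft only 0.4 mm, with an opposing force, so it is seated in both V flanks. Release and back off up.

```bash
P="python3 -m crank"
$P '[{"delta_pos":[0.8,0,0],"dr":[0,0,0]},{"delta_pos":[0,0,0],"dr":[0,0,0]},{"delta_pos":[0,0,0],"dr":[0,0,0]},{"delta_pos":[0,0,0],"dr":[0,0,0]},{"delta_pos":[0,0,0],"dr":[0,0,0]}]'
$P '[{"delta_pos":[0,0,0],"dr":[0,0,0]},{"delta_pos":[0,0,0],"dr":[0,0,0]},{"delta_pos":[0,0,0],"dr":[0,0,0]},{"delta_pos":[0,0,0],"dr":[0,0,0]},{"delta_pos":[0,0,0],"dr":[0,0,0]}]' -0.2
$P '[{"delta_pos":[0,0,-5],"dr":[0,0,0]},{"delta_pos":[0,0,-15],"dr":[0,0,0]},{"delta_pos":[0,0,-25],"dr":[0,0,0]},{"delta_pos":[0,0,-25],"dr":[0,0,0]},{"delta_pos":[0,0,-10],"dr":[0,0,0]}]'
$P '[{"delta_pos":[-5,40,0],"dr":[0,0,0]},{"delta_pos":[-7,50,0],"dr":[0,0,0]},{"delta_pos":[-7,50,0],"dr":[0,0,0]},{"delta_pos":[-7,50,0],"dr":[0,0,0]},{"delta_pos":[-7,50,0],"dr":[0,0,0]}]'
python3 -c "
from h import *
need(496.4,-63.1,22.5)
s=grab_frame('scene');t=grab_frame('top')
crop(s,325,75,85,75,7,'a');crop(t,145,185,75,60,7,'b');a=cv2.imread('pics/a.png');b=cv2.imread('pics/b.png')
c=np.zeros((525,800,3),np.uint8);a=cv2.resize(a,(425,375));b=cv2.resize(b,(375,300));c[:375,:425]=a;c[:300,425:]=b;cv2.imwrite('pics/seat2.png',c)"
```

```text
time_s: 49.95
eef_pos: [0.5647, 0.2915, 0.0709]
tool_rot: [-180.0, -0.1, -6.0]
force: [-0.0, -1.3, 8.1]
grip_width: 0.233
time_s: 50.58
eef_pos: [0.5641, 0.2914, 0.07]
tool_rot: [-180.0, 0.0, -6.0]
force: [-0.2, 0.0, 0.0]
grip_width: 0.6
time_s: 51.2
eef_pos: [0.5649, 0.292, 0.1527]
tool_rot: [-179.9, -0.2, -6.0]
force: [-0.3, 0.0, 1.8]
grip_width: 0.598
time_s: 51.82
eef_pos: [0.5057, 0.0544, 0.1501]
tool_rot: [180.0, -0.0, -6.0]
force: [0.5, 0.1, -0.7]
grip_width: 0.6
t 51.83 tcp [505.7  54.4 150.1] rpy [180.  -0.  -6.] F [ 0.5  0.1 -0.7] w 0.6 | need [  2.9 117.9 127.6] [ 0.    -0.     0.001]
```

View pics/seat2.png

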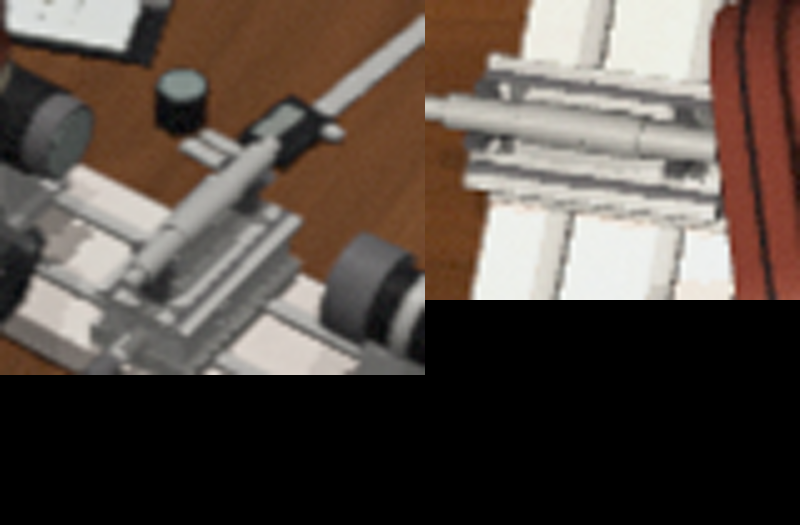

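The shaft lies in both rests. In the top view its right shoulder is at (641,138) and the rests at x≈480 and 681, so its middle is about 581, which is centred. Next I return the jack.

```bash
P="python3 -m crank"
$P '[{"delta_pos":[1,40,0],"dr":[0,0,0]},{"delta_pos":[1,45,10],"dr":[0,0,0]},{"delta_pos":[1,25,20],"dr":[0,0,0]},{"delta_pos":[0,8,20],"dr":[0,0,0]},{"delta_pos":[0,0,15],"dr":[0,0,0]}]'
$P '[{"delta_pos":[0,0,10],"dr":[0,0,0]},{"delta_pos":[0,0,0],"dr":[0,0,0]},{"delta_pos":[0,0,0],"dr":[0,0,0]},{"delta_pos":[0,0,0],"dr":[0,0,0]},{"delta_pos":[0,0,0],"dr":[0,0,0]}]'
python3 -c "
from h import *
need(496.4,-63.1,23)"
```

```text
time_s: 52.55
eef_pos: [0.4969, -0.0617, 0.0842]
tool_rot: [-180.0, 0.0, -6.0]
force: [0.4, 0.1, -0.6]
grip_width: 0.601
time_s: 53.18
eef_pos: [0.4974, -0.0616, 0.0754]
tool_rot: [180.0, -0.0, -6.0]
force: [0.7, -0.4, 0.1]
grip_width: 0.598
t 53.17 tcp [497.4 -61.6  75.4] rpy [180.  -0.  -6.] F [ 0.7 -0.4  0.1] w 0.598 | need [-0.9  1.6 52.4] [ 0.    -0.001  0.001]
```

```bash
P="python3 -m crank"
$P '[{"delta_pos":[-1,1.5,15],"dr":[0,0,0]},{"delta_pos":[0,0,17],"dr":[0,0,0]},{"delta_pos":[0,0,12],"dr":[0,0,0]},{"delta_pos":[0,0,8],"dr":[0,0,0]},{"delta_pos":[0,0,0],"dr":[0,0,0]}]'
$P '[{"delta_pos":[0,0,0],"dr":[0,0,0]},{"delta_pos":[0,0,0],"dr":[0,0,0]},{"delta_pos":[0,0,0],"dr":[0,0,0]},{"delta_pos":[0,0,0],"dr":[0,0,0]},{"delta_pos":[0,0,0],"dr":[0,0,0]}]' 1
$P '[{"delta_pos":[0,0,-3],"dr":[0,0,0]},{"delta_pos":[0,0,-6],"dr":[0,0,0]},{"delta_pos":[0,0,-10],"dr":[0,0,0]},{"delta_pos":[0,0,-15],"dr":[0,0,0]},{"delta_pos":[0,0,-15],"dr":[0,0,0]}]'
python3 -c "
from h import *
need(562.3,-366.8,72)"
```

```text
time_s: 53.8
eef_pos: [0.4955, -0.0629, 0.0223]
tool_rot: [-180.0, 0.1, -6.0]
force: [0.0, -0.1, 0.4]
grip_width: 0.602
time_s: 54.42
eef_pos: [0.4963, -0.063, 0.0236]
tool_rot: [180.0, -0.0, -6.0]
force: [-3.7, 0.6, 6.2]
grip_width: 0.308
time_s: 55.05
eef_pos: [0.4962, -0.063, 0.0734]
tool_rot: [-180.0, -0.0, -6.0]
force: [1.0, 0.3, -3.4]
grip_width: 0.307
t 55.05 tcp [496.2 -63.   73.4] rpy [-180.   -0.   -6.] F [ 1.   0.3 -3.4] w 0.307 | need [ 97.3 295.3   1.4] [-0.    -0.001  0.001]
```

```bash
P="python3 -m crank"
$P '[{"delta_pos":[5,15,0],"dr":[0,0,0]},{"delta_pos":[10,30,0],"dr":[0,0,0]},{"delta_pos":[10,32,0],"dr":[0,0,0]},{"delta_pos":[10,32,0],"dr":[0,0,0]},{"delta_pos":[10,32,0],"dr":[0,0,0]}]'
$P '[{"delta_pos":[10,32,0],"dr":[0,0,0]},{"delta_pos":[10,32,0],"dr":[0,0,0]},{"delta_pos":[10,32,0],"dr":[0,0,0]},{"delta_pos":[10,30,0],"dr":[0,0,0]},{"delta_pos":[8,18,0],"dr":[0,0,0]}]'
$P '[{"delta_pos":[4,10,0],"dr":[0,0,0]},{"delta_pos":[0,0,0],"dr":[0,0,0]},{"delta_pos":[0,0,10],"dr":[0,0,0]},{"delta_pos":[0,0,15],"dr":[0,0,0]},{"delta_pos":[0,0,10],"dr":[0,0,0]}]'
python3 -c "
from h import *
need(562.3,-366.8,23.5)"
```

```text
time_s: 55.68
eef_pos: [0.5258, -0.2104, 0.0715]
tool_rot: [180.0, 0.0, -6.0]
force: [0.5, 0.6, -3.4]
grip_width: 0.306
time_s: 56.3
eef_pos: [0.5576, -0.3597, 0.0711]
tool_rot: [179.9, 0.1, -6.1]
force: [0.7, 0.2, -4.2]
grip_width: 0.308
time_s: 56.92
eef_pos: [0.5611, -0.3655, 0.0353]
tool_rot: [-179.9, 0.1, -5.9]
force: [-0.5, 0.8, -3.0]
grip_width: 0.312
t 56.92 tcp [ 561.1 -365.5   35.3] rpy [-1.799e+02  1.000e-01 -5.900e+00] F [-0.5  0.8 -3. ] w 0.312 | need [ 1.3  1.2 11.8] [-0.001  0.002  0.001]
```

```bash
P="python3 -m crank"
$P '[{"delta_pos":[0.5,0.5,4],"dr":[0,0,0]},{"delta_pos":[0,0,3],"dr":[0,0,0]},{"delta_pos":[0,0,2],"dr":[0,0,0]},{"delta_pos":[0,0,1],"dr":[0,0,0]},{"delta_pos":[0,0,1],"dr":[0,0,0]}]'
$P '[{"delta_pos":[0,0,0.7],"dr":[0,0,0]},{"delta_pos":[0,0,0.7],"dr":[0,0,0]},{"delta_pos":[0,0,0.6],"dr":[0,0,0]},{"delta_pos":[0,0,0],"dr":[0,0,0]},{"delta_pos":[0,0,0],"dr":[0,0,0]}]'
python3 -c "
from h import *
need(562.3,-366.8,23.5)"
```

```text
time_s: 57.55
eef_pos: [0.5624, -0.3671, 0.0262]
tool_rot: [180.0, -0.0, -6.0]
force: [0.2, -0.1, -3.9]
grip_width: 0.31
time_s: 58.18
eef_pos: [0.5623, -0.3671, 0.024]
tool_rot: [-180.0, -0.0, -6.0]
force: [0.9, 0.0, -3.0]
grip_width: 0.309
t 58.17 tcp [ 562.3 -367.1   24. ] rpy [-180.   -0.   -6.] F [ 0.9  0.  -3. ] w 0.309 | need [-0.  -0.3  0.5] [-0.    -0.     0.001]
```

```bash
P="python3 -m crank"
$P '[{"delta_pos":[0,0,0.7],"dr":[0,0,0]},{"delta_pos":[0,0,0.5],"dr":[0,0,0]},{"delta_pos":[0,0,0],"dr":[0,0,0]},{"delta_pos":[0,0,0],"dr":[0,0,0]},{"delta_pos":[0,0,0],"dr":[0,0,0]}]'
$P '[{"delta_pos":[0,0,0],"dr":[0,0,0]},{"delta_pos":[0,0,0],"dr":[0,0,0]},{"delta_pos":[0,0,0],"dr":[0,0,0]},{"delta_pos":[0,0,0],"dr":[0,0,0]},{"delta_pos":[0,0,0],"dr":[0,0,0]}]' -0.2
$P '[{"delta_pos":[0,0,-5],"dr":[0,0,0]},{"delta_pos":[0,0,-20],"dr":[0,0,0]},{"delta_pos":[0,0,-30],"dr":[0,0,0]},{"delta_pos":[0,0,-20],"dr":[0,0,0]},{"delta_pos":[0,0,-5],"dr":[0,0,0]}]'
python3 -c "
from h import *
need(504.1,1.5,30)"
```

```text
time_s: 58.8
eef_pos: [0.5624, -0.3673, 0.0237]
tool_rot: [180.0, -0.0, -6.0]
force: [-2.1, 1.7, 5.5]
grip_width: 0.308
time_s: 59.42
eef_pos: [0.5623, -0.367, 0.0228]
tool_rot: [-180.0, -0.0, -6.0]
force: [0.3, -0.5, -0.7]
grip_width: 0.598
time_s: 60.05
eef_pos: [0.5632, -0.3676, 0.1052]
tool_rot: [179.9, -0.2, -6.0]
force: [0.1, 0.2, -0.6]
grip_width: 0.599
t 60.05 tcp [ 563.2 -367.6  105.2] rpy [179.9  -0.2  -6. ] F [ 0.1  0.2 -0.6] w 0.599 | need [ -97.4 -361.1   74.4] [ 0.001 -0.003  0.001]
```

```bash
P="python3 -m crank"
$P '[{"delta_pos":[-5,-20,0],"dr":[0,0,0]},{"delta_pos":[-10,-38,0],"dr":[0,0,0]},{"delta_pos":[-11,-41,0],"dr":[0,0,0]},{"delta_pos":[-11,-41,0],"dr":[0,0,0]},{"delta_pos":[-11,-41,0],"dr":[0,0,0]}]' -0.45
$P '[{"delta_pos":[-11,-41,0],"dr":[0,0,0]},{"delta_pos":[-11,-41,0],"dr":[0,0,0]},{"delta_pos":[-11,-39,0],"dr":[0,0,0]},{"delta_pos":[-10,-38,0],"dr":[0,0,0]},{"delta_pos":[-6,-21,0],"dr":[0,0,0]}]'
$P '[{"delta_pos":[0,0,0],"dr":[0,0,0]},{"delta_pos":[0,0,0],"dr":[0,0,0]},{"delta_pos":[0,0,0],"dr":[0,0,0]},{"delta_pos":[0,0,0],"dr":[0,0,0]},{"delta_pos":[0,0,0],"dr":[0,0,0]}]'
python3 -c "
from h import *
need(504.1,1.5,30)"
```

```text
time_s: 60.68
eef_pos: [0.5318, -0.1789, 0.1015]
tool_rot: [-180.0, 0.1, -5.9]
force: [0.8, 0.9, 0.9]
grip_width: 0.727
time_s: 61.3
eef_pos: [0.5011, 0.0055, 0.1017]
tool_rot: [-180.0, 0.1, -5.8]
force: [0.3, -0.9, 0.2]
grip_width: 0.727
time_s: 61.92
eef_pos: [0.5033, 0.0017, 0.1028]
tool_rot: [-180.0, 0.0, -6.0]
force: [-0.4, 1.1, 0.7]
grip_width: 0.725
t 61.92 tcp [503.3   1.7 102.8] rpy [-180.    0.   -6.] F [-0.4  1.1  0.7] w 0.725 | need [ 0.9  0.1 72.7] [-0.  0. -0.]
```

```bash
P="python3 -m crank"
$P '[{"delta_pos":[0.8,0,15],"dr":[0,0,0]},{"delta_pos":[0,0,20],"dr":[0,0,0]},{"delta_pos":[0,0,18],"dr":[0,0,0]},{"delta_pos":[0,0,12],"dr":[0,0,0]},{"delta_pos":[0,0,7],"dr":[0,0,0]}]'
$P '[{"delta_pos":[0,0,0],"dr":[0,0,0]},{"delta_pos":[0,0,0],"dr":[0,0,0]},{"delta_pos":[0,0,0],"dr":[0,0,0]},{"delta_pos":[0,0,0],"dr":[0,0,0]},{"delta_pos":[0,0,0],"dr":[0,0,0]}]' 1
$P '[{"delta_pos":[0,0,-3],"dr":[0,0,0]},{"delta_pos":[0,0,-6],"dr":[0,0,0]},{"delta_pos":[0,0,-10],"dr":[0,0,0]},{"delta_pos":[0,0,-15],"dr":[0,0,0]},{"delta_pos":[0,0,-15],"dr":[0,0,0]}]'
python3 -c "
from h import *
need(569.5,-308.1,80)"
```

```text
time_s: 62.55
eef_pos: [0.5037, 0.0021, 0.0299]
tool_rot: [-180.0, 0.1, -6.0]
force: [-0.9, -0.3, 0.1]
grip_width: 0.723
time_s: 63.18
eef_pos: [0.5044, 0.002, 0.0312]
tool_rot: [-180.0, -0.0, -6.0]
force: [2.1, 0.7, 0.7]
grip_width: 0.45
time_s: 63.8
eef_pos: [0.5043, 0.002, 0.0812]
tool_rot: [-180.0, -0.0, -6.0]
force: [0.1, -0.6, -5.9]
grip_width: 0.452
t 63.8 tcp [504.3   2.   81.2] rpy [-180.   -0.   -6.] F [ 0.1 -0.6 -5.9] w 0.452 | need [ 97.1 301.7   1.3] [-0.    -0.001  0.001]
```

```bash
P="python3 -m crank"
$P '[{"delta_pos":[5,15,0],"dr":[0,0,0]},{"delta_pos":[10,30,0],"dr":[0,0,0]},{"delta_pos":[10,33,0],"dr":[0,0,0]},{"delta_pos":[10,33,0],"dr":[0,0,0]},{"delta_pos":[10,33,0],"dr":[0,0,0]}]'
$P '[{"delta_pos":[10,33,0],"dr":[0,0,0]},{"delta_pos":[10,33,0],"dr":[0,0,0]},{"delta_pos":[10,32,0],"dr":[0,0,0]},{"delta_pos":[10,30,0],"dr":[0,0,0]},{"delta_pos":[8,19,0],"dr":[0,0,0]}]'
$P '[{"delta_pos":[4,10,0],"dr":[0,0,0]},{"delta_pos":[0,0,0],"dr":[0,0,0]},{"delta_pos":[0,0,10],"dr":[0,0,0]},{"delta_pos":[0,0,15],"dr":[0,0,0]},{"delta_pos":[0,0,10],"dr":[0,0,0]}]'
$P '[{"delta_pos":[0.3,0.5,4],"dr":[0,0,0]},{"delta_pos":[0,0,3],"dr":[0,0,0]},{"delta_pos":[0,0,2],"dr":[0,0,0]},{"delta_pos":[0,0,1],"dr":[0,0,0]},{"delta_pos":[0,0,1],"dr":[0,0,0]}]'
python3 -c "
from h import *
need(569.5,-308.1,31.2)"
```

```text
time_s: 64.42
eef_pos: [0.5336, -0.1484, 0.0795]
tool_rot: [180.0, 0.0, -6.0]
force: [1.0, -0.1, -5.8]
grip_width: 0.45
time_s: 65.05
eef_pos: [0.5654, -0.3001, 0.0791]
tool_rot: [180.0, 0.1, -6.1]
force: [-0.1, -0.1, -5.7]
grip_width: 0.446
time_s: 65.68
eef_pos: [0.5686, -0.3065, 0.0431]
tool_rot: [-180.0, 0.1, -5.9]
force: [0.5, 0.5, -5.4]
grip_width: 0.452
time_s: 66.3
eef_pos: [0.5697, -0.3081, 0.034]
tool_rot: [180.0, -0.0, -6.0]
force: [0.2, -0.0, -4.2]
grip_width: 0.445
t 66.3 tcp [ 569.7 -308.1   34. ] rpy [180.  -0.  -6.] F [ 0.2 -0.  -4.2] w 0.445 | need [-0.2  0.   2.8] [ 0.    -0.     0.001]
```

```bash
P="python3 -m crank"
$P '[{"delta_pos":[0,0,0.8],"dr":[0,0,0]},{"delta_pos":[0,0,0.7],"dr":[0,0,0]},{"delta_pos":[0,0,0.7],"dr":[0,0,0]},{"delta_pos":[0,0,0.4],"dr":[0,0,0]},{"delta_pos":[0,0,0],"dr":[0,0,0]}]'
$P '[{"delta_pos":[0,0,0.5],"dr":[0,0,0]},{"delta_pos":[0,0,0.4],"dr":[0,0,0]},{"delta_pos":[0,0,0],"dr":[0,0,0]},{"delta_pos":[0,0,0],"dr":[0,0,0]},{"delta_pos":[0,0,0],"dr":[0,0,0]}]'
```

```text
time_s: 66.92
eef_pos: [0.5695, -0.308, 0.0313]
tool_rot: [180.0, -0.0, -6.0]
force: [-0.2, 0.2, -4.1]
grip_width: 0.451
time_s: 67.55
eef_pos: [0.5697, -0.3081, 0.0312]
tool_rot: [180.0, -0.0, -6.0]
force: [-3.3, 1.3, 4.3]
grip_width: 0.446
```

```bash
P="python3 -m crank"
$P '[{"delta_pos":[0,0,0],"dr":[0,0,0]},{"delta_pos":[0,0,0],"dr":[0,0,0]},{"delta_pos":[0,0,0],"dr":[0,0,0]},{"delta_pos":[0,0,0],"dr":[0,0,0]},{"delta_pos":[0,0,0],"dr":[0,0,0]}]' -0.45
$P '[{"delta_pos":[0,0,-5],"dr":[0,0,0]},{"delta_pos":[0,0,-20],"dr":[0,0,0]},{"delta_pos":[0,0,-30],"dr":[0,0,0]},{"delta_pos":[0,0,-15],"dr":[0,0,0]},{"delta_pos":[0,0,-5],"dr":[0,0,0]}]'
$P '[{"delta_pos":[-5,-20,0],"dr":[0,0,0]},{"delta_pos":[-10,-38,0],"dr":[0,0,0]},{"delta_pos":[-11,-42,0],"dr":[0,0,0]},{"delta_pos":[-11,-42,0],"dr":[0,0,0]},{"delta_pos":[-11,-42,0],"dr":[0,0,0]}]' -0.2
$P '[{"delta_pos":[-11,-42,0],"dr":[0,0,0]},{"delta_pos":[-11,-42,0],"dr":[0,0,0]},{"delta_pos":[-11,-41,0],"dr":[0,0,0]},{"delta_pos":[-10,-38,0],"dr":[0,0,0]},{"delta_pos":[-6,-20,0],"dr":[0,0,0]}]'
$P '[{"delta_pos":[0,0,0],"dr":[0,0,0]},{"delta_pos":[0,0,0],"dr":[0,0,0]},{"delta_pos":[0,0,0],"dr":[0,0,0]},{"delta_pos":[0,0,0],"dr":[0,0,0]},{"delta_pos":[0,0,0],"dr":[0,0,0]}]'
python3 -c "
from h import *
need(511,66.2,25)"
```

```text
time_s: 68.18
eef_pos: [0.5695, -0.308, 0.0303]
tool_rot: [-180.0, 0.0, -6.0]
force: [-0.4, -0.6, 0.0]
grip_width: 0.725
time_s: 68.8
eef_pos: [0.5701, -0.3083, 0.1069]
tool_rot: [180.0, -0.1, -6.0]
force: [-1.1, -0.5, -0.3]
grip_width: 0.726
time_s: 69.42
eef_pos: [0.5393, -0.1169, 0.1041]
tool_rot: [-180.0, 0.1, -5.9]
force: [1.7, -0.3, 0.3]
grip_width: 0.604
time_s: 70.05
eef_pos: [0.5089, 0.0706, 0.1043]
tool_rot: [-180.0, 0.1, -5.7]
force: [1.2, -0.1, 0.1]
grip_width: 0.602
time_s: 70.68
eef_pos: [0.5112, 0.0667, 0.1053]
tool_rot: [-180.0, 0.0, -6.0]
force: [-0.7, -0.6, -0.0]
grip_width: 0.604
t 70.67 tcp [511.2  66.7 105.3] rpy [-180.    0.   -6.] F [-0.7 -0.6 -0. ] w 0.604 | need [-0.2  0.5 80.3] [-0.  0. -0.]
```

```bash
P="python3 -m crank"
$P '[{"delta_pos":[0,0.5,18],"dr":[0,0,0]},{"delta_pos":[0,0,22],"dr":[0,0,0]},{"delta_pos":[0,0,20],"dr":[0,0,0]},{"delta_pos":[0,0,13],"dr":[0,0,0]},{"delta_pos":[0,0,7],"dr":[0,0,0]}]'
$P '[{"delta_pos":[0,0,0],"dr":[0,0,0]},{"delta_pos":[0,0,0],"dr":[0,0,0]},{"delta_pos":[0,0,0],"dr":[0,0,0]},{"delta_pos":[0,0,0],"dr":[0,0,0]},{"delta_pos":[0,0,0],"dr":[0,0,0]}]' 1
$P '[{"delta_pos":[0,0,-3],"dr":[0,0,0]},{"delta_pos":[0,0,-6],"dr":[0,0,0]},{"delta_pos":[0,0,-10],"dr":[0,0,0]},{"delta_pos":[0,0,-15],"dr":[0,0,0]},{"delta_pos":[0,0,-15],"dr":[0,0,0]}]'
python3 -c "
from h import *
need(574.6,-247.2,75)"
```

```text
time_s: 71.3
eef_pos: [0.5105, 0.0666, 0.0242]
tool_rot: [180.0, 0.1, -6.0]
force: [0.3, 1.1, 0.6]
grip_width: 0.6
time_s: 71.92
eef_pos: [0.5114, 0.0667, 0.0258]
tool_rot: [-180.0, -0.0, -6.0]
force: [-2.1, 0.6, 4.4]
grip_width: 0.275
time_s: 72.55
eef_pos: [0.5113, 0.0667, 0.0757]
tool_rot: [-180.0, -0.0, -6.0]
force: [0.2, -1.2, -6.4]
grip_width: 0.28
t 72.55 tcp [511.3  66.7  75.7] rpy [-180.   -0.   -6.] F [ 0.2 -1.2 -6.4] w 0.28 | need [ 95.5 305.6   0.7] [-0.    -0.001  0.001]
```

```bash
P="python3 -m crank"
$P '[{"delta_pos":[5,15,0],"dr":[0,0,0]},{"delta_pos":[10,30,0],"dr":[0,0,0]},{"delta_pos":[10,33,0],"dr":[0,0,0]},{"delta_pos":[10,33,0],"dr":[0,0,0]},{"delta_pos":[10,33,0],"dr":[0,0,0]}]'
$P '[{"delta_pos":[10,33,0],"dr":[0,0,0]},{"delta_pos":[10,33,0],"dr":[0,0,0]},{"delta_pos":[10,33,0],"dr":[0,0,0]},{"delta_pos":[10,32,0],"dr":[0,0,0]},{"delta_pos":[7,20,0],"dr":[0,0,0]}]'
$P '[{"delta_pos":[3,10,0],"dr":[0,0,0]},{"delta_pos":[0,0,0],"dr":[0,0,0]},{"delta_pos":[0,0,10],"dr":[0,0,0]},{"delta_pos":[0,0,15],"dr":[0,0,0]},{"delta_pos":[0,0,10],"dr":[0,0,0]}]'
$P '[{"delta_pos":[0.3,0.3,4],"dr":[0,0,0]},{"delta_pos":[0,0,3],"dr":[0,0,0]},{"delta_pos":[0,0,2],"dr":[0,0,0]},{"delta_pos":[0,0,1],"dr":[0,0,0]},{"delta_pos":[0,0,1],"dr":[0,0,0]}]'
$P '[{"delta_pos":[0,0,0.8],"dr":[0,0,0]},{"delta_pos":[0,0,0.7],"dr":[0,0,0]},{"delta_pos":[0,0,0.7],"dr":[0,0,0]},{"delta_pos":[0,0,0.4],"dr":[0,0,0]},{"delta_pos":[0,0,0],"dr":[0,0,0]}]'
$P '[{"delta_pos":[0,0,0.5],"dr":[0,0,0]},{"delta_pos":[0,0,0.4],"dr":[0,0,0]},{"delta_pos":[0,0,0],"dr":[0,0,0]},{"delta_pos":[0,0,0],"dr":[0,0,0]},{"delta_pos":[0,0,0],"dr":[0,0,0]}]'
python3 -c "
from h import *
need(574.6,-247.2,25.8)"
```

```text
time_s: 73.18
eef_pos: [0.5407, -0.0837, 0.0741]
tool_rot: [180.0, 0.0, -6.0]
force: [0.1, -0.1, -6.6]
grip_width: 0.27
time_s: 73.8
eef_pos: [0.5712, -0.2395, 0.0738]
tool_rot: [180.0, 0.1, -6.1]
force: [-1.3, 0.1, -6.1]
grip_width: 0.279
time_s: 74.42
eef_pos: [0.5731, -0.2457, 0.0376]
tool_rot: [-180.0, 0.1, -5.9]
force: [0.4, -0.1, -6.5]
grip_width: 0.279
time_s: 75.05
eef_pos: [0.5743, -0.247, 0.0285]
tool_rot: [180.0, -0.0, -6.0]
force: [0.6, 0.4, -5.5]
grip_width: 0.28
time_s: 75.68
eef_pos: [0.5742, -0.2469, 0.0259]
tool_rot: [180.0, -0.0, -6.0]
force: [-1.0, 0.3, -3.6]
grip_width: 0.279
time_s: 76.3
eef_pos: [0.5743, -0.247, 0.0259]
tool_rot: [180.0, -0.0, -6.0]
force: [-5.3, 1.9, 6.3]
grip_width: 0.276
t 76.3 tcp [ 574.3 -247.    25.9] rpy [180.  -0.  -6.] F [-5.3  1.9  6.3] w 0.276 | need [0.3 0.2 0.1] [ 0.    -0.     0.001]
```

Release, retreat up and toward the robot, then compare with the start pictures.

```bash
P="python3 -m crank"
$P '[{"delta_pos":[0,0,0],"dr":[0,0,0]},{"delta_pos":[0,0,0],"dr":[0,0,0]},{"delta_pos":[0,0,0],"dr":[0,0,0]},{"delta_pos":[0,0,0],"dr":[0,0,0]},{"delta_pos":[0,0,0],"dr":[0,0,0]}]' -0.2
$P '[{"delta_pos":[0,0,-5],"dr":[0,0,0]},{"delta_pos":[0,0,-20],"dr":[0,0,0]},{"delta_pos":[0,0,-30],"dr":[0,0,0]},{"delta_pos":[0,0,-40],"dr":[0,0,0]},{"delta_pos":[0,0,-40],"dr":[0,0,0]}]'
$P '[{"delta_pos":[0,-30,-20],"dr":[0,0,0]},{"delta_pos":[-10,-40,-10],"dr":[0,0,0]},{"delta_pos":[-20,-40,0],"dr":[0,0,0]},{"delta_pos":[-20,-40,0],"dr":[0,0,0]},{"delta_pos":[-20,-30,0],"dr":[0,0,0]}]'
$P '[{"delta_pos":[-20,-20,0],"dr":[0,0,0]},{"delta_pos":[-10,-10,0],"dr":[0,0,0]},{"delta_pos":[0,0,0],"dr":[0,0,0]},{"delta_pos":[0,0,0],"dr":[0,0,0]},{"delta_pos":[0,0,0],"dr":[0,0,0]}]'
python3 - <<'E'
from h import *
print(state()["eef_pos"].round(3))
s=grab_frame("scene");t=grab_frame("top")
for n,f,b in(("scene",s,(200,230,120,105)),("top",t,(355,180,95,75))):
    o=cv2.imread(f"pics/{n}0.png")[:,:,::-1]; x,y,w,h=b
    g=lambda i:np.float32(cv2.cvtColor(np.ascontiguousarray(i[y:y+h,x:x+w]),cv2.COLOR_RGB2GRAY))
    cuts={"scene":{"block":(262,243,28,30),"cyl":(250,258,24,36),"jack":(237,280,22,32),"ring":(212,281,24,24),"dial":(316,192,26,26)},"top":{"block":(376,200,22,16),"cyl":(402,199,20,20),"jack":(425,204,18,18),"ring":(420,229,22,22),"dial":(278,192,32,22)}}[n]
    G=lambda i:cv2.cvtColor(np.ascontiguousarray(i),cv2.COLOR_RGB2GRAY)
    for k,(cx,cy,cw,ch) in cuts.items():
        r=cv2.matchTemplate(G(f["img"])[cy-8:cy+ch+8,cx-8:cx+cw+8],G(o)[cy:cy+ch,cx:cx+cw],cv2.TM_CCOEFF_NORMED)
        _,m,_,p=cv2.minMaxLoc(r); print(n,k,"shift px",p[0]-8,p[1]-8,"score",round(m,2))
crop(s,195,70,250,270,2.2,"a"); crop(t,140,180,320,70,1,"b"); a=cv2.imread("pics/a.png"); crop(t,355,175,100,85,2.5,"b"); b=cv2.imread("pics/b.png")
c=np.zeros((594,800,3),np.uint8); c[:a.shape[0],:a.shape[1]]=a; c[:b.shape[0],550:550+b.shape[1]]=b; cv2.imwrite("pics/final.png",c)
E
```

```text
time_s: 76.92
eef_pos: [0.5742, -0.247, 0.0248]
tool_rot: [-180.0, -0.0, -6.0]
force: [0.4, -0.4, 0.1]
grip_width: 0.6
time_s: 77.55
eef_pos: [0.5744, -0.247, 0.1628]
tool_rot: [180.0, -0.1, -6.0]
force: [-0.3, -0.7, -0.5]
grip_width: 0.598
time_s: 78.18
eef_pos: [0.523, -0.0585, 0.1916]
tool_rot: [180.0, -0.1, -5.9]
force: [-0.0, -0.6, 0.7]
grip_width: 0.601
time_s: 78.8
eef_pos: [0.4969, -0.0286, 0.1897]
tool_rot: [-180.0, 0.0, -6.0]
force: [0.0, 0.9, -0.7]
grip_width: 0.6
[ 0.497 -0.029  0.19 ]
scene block shift px 0 0 score 0.98
scene cyl shift px 0 0 score 0.9
scene jack shift px 0 0 score 0.95
scene ring shift px 0 0 score 1.0
scene dial shift px 0 0 score 0.99
top block shift px 0 0 score 0.98
top cyl shift px 0 0 score 0.93
top jack shift px 0 0 score 0.97
top ring shift px 0 0 score 1.0
top dial shift px -8 8 score 0.48
```

View pics/final.png

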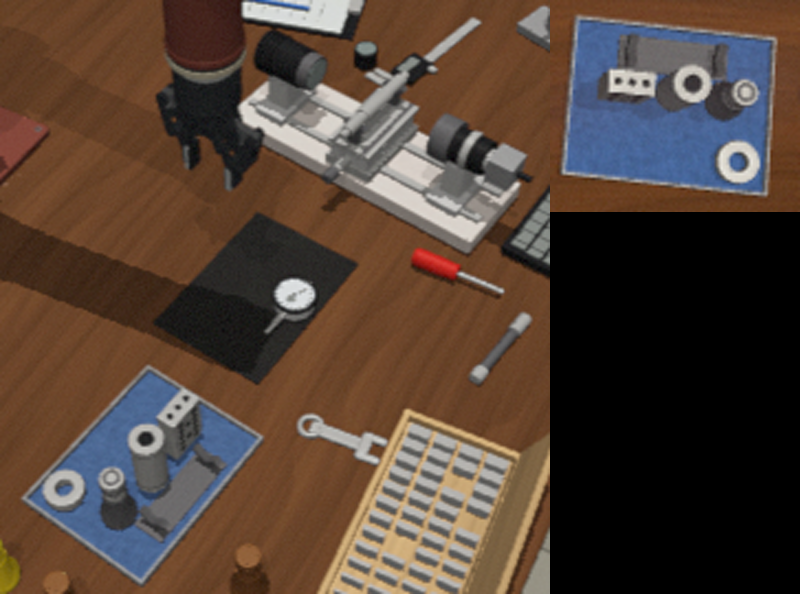

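Everything is in place: the three pieces stand upright in the tray (0 px shift in both views), the shaft is in the gauge, and the ring and dial are unmoved. The top-view dial mismatch comes from the arm covering the dial.

```bash
python3 -c "
from workcell import *
print(sign_off())"
```

```text
the job is handed in; nothing more can be done
None
```

I moved the block, cylindrical square and jack aside onto the mat and laid the shaft in the gauge's V-rests. I then put the three back in the tray and handed in at about 79 s. `sign_off()` gave no verdict.

**Last checks**
- **Pieces and ring:** the three pieces and the ring match the start pictures with 0 px shift in both views. The pieces stand upright and released.
- **Shaft:** it lies in both rests. Its middle, judged from one shoulder seen in the top view, is midway between them. While the gripper still held it, a 1.5 mm sideways command moved it only 0.4 mm, so it was seated in the V flanks.
- **Dial:** it is unshifted in the scene view.

**What failed or disagreed**
- **First jack grasp:** the jaws closed on nothing, without touching the jack. A touch on the tray floor showed the real fingertips are about 34 mm short of the reported TCP, and I corrected all later heights by that. The block's and cylinder's first grips were therefore shallower than planned (about 2 mm of overlap on the block), but both held.
- **Shaft seating height:** it made contact about 2 mm higher than my estimate. I put that down to uncertainty in where the jaws held it, and did not measure its final height separately.
- **Top-view dial comparison:** it could not be used (score 0.48) because the arm covered the dial.

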